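# Hook the gauge blocks out of their slots and clamp them in the rail

### The job

Some brass gauge blocks are trapped in the narrow slots of the white block: drag every one out with the hooked pick (no fingers on a block while it is inside its slot) and lay them all end to end, lengthwise, in the channel of the aluminium rail. Then slide the stop up by its black knob until you feel that the row is tight against the fixed end, and only then flip the cam lever fully down to clamp it. Do not push the stop along once it is clamped, leave the pick lying on its rubber mat and leave the solder spool, the attenuator and the gold module alone.

Things in the scene. Friction and masses are not known exactly. Their poses are not given: they have to be found in the camera images.
- slot_block: fixed white block with four equal roofed slots side by side. Origin: on the bench under the middle of the mouths; x runs into the slots (drag out along -x), y across them. Slot centre lines at y = -72, -24, 24, 72 mm; each slot 24 mm wide, 100 mm deep, floor at z = 4 mm, roof from z = 51 to 56 mm. A 12 mm slit along each roof only lets one see in
- slot_step (a point): middle of the top of the step at the back of the slots (block frame: x = 88 mm, z = 9 mm). The step fills the last 24 mm of all four slots (x = 76 to 100 mm), 5 mm higher than their floor: it stops a gauge block, but leaves room for the pick's blade behind the block
- apron (a point): middle of the top of the apron, the floor plate that goes on in front of the mouths (block frame: x = 0 to -64 mm, 216 mm wide in y, top at z = 4 mm, level with the slots' floor)
- pick_grip (a point): hooked pick (loose, 80 g): centre of its black handle, half-way up. Handle 80 mm long (x), 24 mm wide (y), 20 mm high, lying on its underside. x points from handle to hook: a steel rod 6 mm thick, its axis 7 mm above this point, runs level from the handle's front at x = 40 mm to the blade at x = 155 mm
- pick_blade (a point): middle of the bottom edge of the pick's blade, a flat upright plate across the rod's end: 4 mm thick (x), 14 mm wide (y), 20 mm high, its bottom level with the handle's underside and 14 mm below the underside of the rod; axes as pick_grip
- mat: fixed black rubber mat, 215 mm (x) by 130 mm (y), 2 mm thick, on which the pick lies at the start; origin at the centre of its underside
- gauge_1_center (a point): centre of a brass gauge block 30 mm long (x), 16 mm wide (y), 16 mm high, 40 to 85 g; all are alike. It starts flat in one of the slots, lengthwise (any of the four blocks may be absent)
- gauge_2_center (a point): centre of a brass gauge block 30 mm long (x), 16 mm wide (y), 16 mm high, 40 to 85 g; all are alike. It starts flat in one of the slots, lengthwise (any of the four blocks may be absent)
- gauge_3_center (a point): centre of a brass gauge block 30 mm long (x), 16 mm wide (y), 16 mm high, 40 to 85 g; all are alike. It starts flat in one of the slots, lengthwise (any of the four blocks may be absent)
- gauge_4_center (a point): centre of a brass gauge block 30 mm long (x), 16 mm wide (y), 16 mm high, 40 to 85 g; all are alike. It starts flat in one of the slots, lengthwise (any of the four blocks may be absent)
- rail: fixed aluminium clamping rail with an open channel along its x. Origin: on the bench, on the channel's centre line. Channel floor at z = 6 mm, 20 mm wide, between low walls whose tops are at z = 11 mm (8 mm thick each). The fixed steel end face stands at x = +100 mm (14 mm thick, top at z = 24 mm); the row is built from there towards -x, and the stop comes from the -x end
- stop (a joint): travel of the sliding stop in m, 0 to 0.155, growing towards the fixed end (rail +x). Its nose face is at rail x = -85 mm + travel. It starts at 0 to 0.025, slides with about 4 N of friction and stays where it is left
- stop_face (a point): point on the front (nose) face of the stop, on the channel's centre line, 14 mm above the bench; the stop touches the row with this face; axes as the rail
- stop_knob (a point): centre of the stop's black knob, 60 mm behind the nose face, 40.5 mm above the bench: 26 mm along the rail, 14 mm across it, 32 mm high, from z = 24.5 to 56.5 mm, on an aluminium saddle 52 mm wide whose top is at z = 25.5 mm; axes as the rail
- cam (a joint): angle of the cam lever on the stop in rad: 0 upright (open), 1.5 flat down on the rail's -y side (clamped). It starts at 0 to 0.25, turns with 0.05 N m of friction and stays where it is left
- cam_hinge (a point): hinge of the cam lever, 22 mm behind the nose face, 36 mm above the bench; it turns about the rail's x axis
- cam_tip (a point): tip of the cam lever, 44 mm from the hinge; the lever is a steel bar 12 mm wide along the rail and 7 mm thick
- solder_spool: bystander: spool of solder standing on its flange, 54 mm across, 40 mm high; origin under its centre
- attenuator: bystander: black finned coaxial attenuator lying down, 20 x 58 x 20 mm; origin under its centre
- gilt_module: bystander: gold-plated module, 56 x 85 x 35 mm; origin under its centre

How it is judged:
On the way, in this order (a step that is already met when the one before it is completed fails the run):
1. every gauge block that is there lies in the rail's channel, with the cam lever still up (x of gauge_1_center in the frame of rail between -0.07 and 0.092 m and y of gauge_1_center in the frame of rail between -0.005 and 0.005 m and z of gauge_1_center in the frame of rail between 0.01 and 0.018 m and x of gauge_2_center in the frame of rail between -0.07 and 0.092 m and y of gauge_2_center in the frame of rail between -0.005 and 0.005 m and z of gauge_2_center in the frame of rail between 0.01 and 0.018 m and x of gauge_3_center in the frame of rail between -0.07 and 0.092 m and y of gauge_3_center in the frame of rail between -0.005 and 0.005 m and z of gauge_3_center in the frame of rail between 0.01 and 0.018 m and x of gauge_4_center in the frame of rail between -0.07 and 0.092 m and y of gauge_4_center in the frame of rail between -0.005 and 0.005 m and z of gauge_4_center in the frame of rail between 0.01 and 0.018 m and value of joint cam below 0.7 rad), for 0.2 s.
2. the stop has closed the row up against the fixed end, with the cam lever still up (all of step 1 and (x of gauge_1_center in the frame of rail between 0.0815 and 0.0885 m or x of gauge_2_center in the frame of rail between 0.0815 and 0.0885 m or x of gauge_3_center in the frame of rail between 0.0815 and 0.0885 m or x of gauge_4_center in the frame of rail between 0.0815 and 0.0885 m) and (x of gauge_1_center in the frame of stop_face between 0.0115 and 0.0185 m or x of gauge_2_center in the frame of stop_face between 0.0115 and 0.0185 m or x of gauge_3_center in the frame of stop_face between 0.0115 and 0.0185 m or x of gauge_4_center in the frame of stop_face between 0.0115 and 0.0185 m) and (distance between gauge_1_center and gauge_2_center below 0.0335 m or distance between gauge_1_center and gauge_3_center below 0.0335 m or distance between gauge_1_center and gauge_4_center below 0.0335 m) and (distance between gauge_2_center and gauge_1_center below 0.0335 m or distance between gauge_2_center and gauge_3_center below 0.0335 m or distance between gauge_2_center and gauge_4_center below 0.0335 m) and (distance between gauge_3_center and gauge_1_center below 0.0335 m or distance between gauge_3_center and gauge_2_center below 0.0335 m or distance between gauge_3_center and gauge_4_center below 0.0335 m) and (distance between gauge_4_center and gauge_1_center below 0.0335 m or distance between gauge_4_center and gauge_2_center below 0.0335 m or distance between gauge_4_center and gauge_3_center below 0.0335 m) and angle between the x axis of each of gauge_1, gauge_2, gauge_3, gauge_4 and the x axis of rail, either way round below 0.2 rad and (x of gauge_1_center in the frame of rail between 0.081 and 0.089 m or x of gauge_1_center in the frame of rail between 0.051 and 0.059 m or x of gauge_1_center in the frame of rail between 0.021 and 0.029 m or x of gauge_1_center in the frame of rail between -0.009 and -0.001 m) and (x of gauge_2_center in the frame of rail between 0.081 and 0.089 m or x of gauge_2_center in the frame of rail between 0.051 and 0.059 m or x of gauge_2_center in the frame of rail between 0.021 and 0.029 m or x of gauge_2_center in the frame of rail between -0.009 and -0.001 m) and (x of gauge_3_center in the frame of rail between 0.081 and 0.089 m or x of gauge_3_center in the frame of rail between 0.051 and 0.059 m or x of gauge_3_center in the frame of rail between 0.021 and 0.029 m or x of gauge_3_center in the frame of rail between -0.009 and -0.001 m) and (x of gauge_4_center in the frame of rail between 0.081 and 0.089 m or x of gauge_4_center in the frame of rail between 0.051 and 0.059 m or x of gauge_4_center in the frame of rail between 0.021 and 0.029 m or x of gauge_4_center in the frame of rail between -0.009 and -0.001 m)), for 0.2 s.
3. the cam lever is flipped down with the row still tight (x of gauge_1_center in the frame of rail between -0.07 and 0.092 m and y of gauge_1_center in the frame of rail between -0.005 and 0.005 m and z of gauge_1_center in the frame of rail between 0.01 and 0.018 m and x of gauge_2_center in the frame of rail between -0.07 and 0.092 m and y of gauge_2_center in the frame of rail between -0.005 and 0.005 m and z of gauge_2_center in the frame of rail between 0.01 and 0.018 m and x of gauge_3_center in the frame of rail between -0.07 and 0.092 m and y of gauge_3_center in the frame of rail between -0.005 and 0.005 m and z of gauge_3_center in the frame of rail between 0.01 and 0.018 m and x of gauge_4_center in the frame of rail between -0.07 and 0.092 m and y of gauge_4_center in the frame of rail between -0.005 and 0.005 m and z of gauge_4_center in the frame of rail between 0.01 and 0.018 m and (x of gauge_1_center in the frame of rail between 0.0815 and 0.0885 m or x of gauge_2_center in the frame of rail between 0.0815 and 0.0885 m or x of gauge_3_center in the frame of rail between 0.0815 and 0.0885 m or x of gauge_4_center in the frame of rail between 0.0815 and 0.0885 m) and (x of gauge_1_center in the frame of stop_face between 0.0115 and 0.0185 m or x of gauge_2_center in the frame of stop_face between 0.0115 and 0.0185 m or x of gauge_3_center in the frame of stop_face between 0.0115 and 0.0185 m or x of gauge_4_center in the frame of stop_face between 0.0115 and 0.0185 m) and (distance between gauge_1_center and gauge_2_center below 0.0335 m or distance between gauge_1_center and gauge_3_center below 0.0335 m or distance between gauge_1_center and gauge_4_center below 0.0335 m) and (distance between gauge_2_center and gauge_1_center below 0.0335 m or distance between gauge_2_center and gauge_3_center below 0.0335 m or distance between gauge_2_center and gauge_4_center below 0.0335 m) and (distance between gauge_3_center and gauge_1_center below 0.0335 m or distance between gauge_3_center and gauge_2_center below 0.0335 m or distance between gauge_3_center and gauge_4_center below 0.0335 m) and (distance between gauge_4_center and gauge_1_center below 0.0335 m or distance between gauge_4_center and gauge_2_center below 0.0335 m or distance between gauge_4_center and gauge_3_center below 0.0335 m) and angle between the x axis of each of gauge_1, gauge_2, gauge_3, gauge_4 and the x axis of rail, either way round below 0.2 rad and (x of gauge_1_center in the frame of rail between 0.081 and 0.089 m or x of gauge_1_center in the frame of rail between 0.051 and 0.059 m or x of gauge_1_center in the frame of rail between 0.021 and 0.029 m or x of gauge_1_center in the frame of rail between -0.009 and -0.001 m) and (x of gauge_2_center in the frame of rail between 0.081 and 0.089 m or x of gauge_2_center in the frame of rail between 0.051 and 0.059 m or x of gauge_2_center in the frame of rail between 0.021 and 0.029 m or x of gauge_2_center in the frame of rail between -0.009 and -0.001 m) and (x of gauge_3_center in the frame of rail between 0.081 and 0.089 m or x of gauge_3_center in the frame of rail between 0.051 and 0.059 m or x of gauge_3_center in the frame of rail between 0.021 and 0.029 m or x of gauge_3_center in the frame of rail between -0.009 and -0.001 m) and (x of gauge_4_center in the frame of rail between 0.081 and 0.089 m or x of gauge_4_center in the frame of rail between 0.051 and 0.059 m or x of gauge_4_center in the frame of rail between 0.021 and 0.029 m or x of gauge_4_center in the frame of rail between -0.009 and -0.001 m) and value of joint cam above 1.3 rad), for 0.2 s.
At the end, for the whole second after the job is handed in: All gauge blocks lie flat and lengthwise (0.2 rad) in the channel, within 5 mm of its centre line; gaps between end face, blocks and stop face under 3.5 mm each and 4 mm in all; cam lever past 1.3 rad; pick on its underside, middle of its handle over the mat; all at rest (all of step 3 and x of pick_grip in the frame of mat between -0.105 and 0.105 m and y of pick_grip in the frame of mat between -0.065 and 0.065 m and z of pick_grip in the frame of mat between 0.006 and 0.018 m and angle between pick_grip's own z axis and vertical below 0.2 rad and linear speed of each of pick, gauge_1, gauge_2, gauge_3, gauge_4 below 0.02 m/s); the robot touches nothing.
It fails at once if fingers touch a gauge block inside its slot ((contact force between the fingers and gauge_1 above 0.5 N and x of gauge_1_center in the frame of slot_block between 0 and 0.1 m and y of gauge_1_center in the frame of slot_block between -0.1 and 0.1 m and z of gauge_1_center in the frame of slot_block below 0.05 m) or (contact force between the fingers and gauge_2 above 0.5 N and x of gauge_2_center in the frame of slot_block between 0 and 0.1 m and y of gauge_2_center in the frame of slot_block between -0.1 and 0.1 m and z of gauge_2_center in the frame of slot_block below 0.05 m) or (contact force between the fingers and gauge_3 above 0.5 N and x of gauge_3_center in the frame of slot_block between 0 and 0.1 m and y of gauge_3_center in the frame of slot_block between -0.1 and 0.1 m and z of gauge_3_center in the frame of slot_block below 0.05 m) or (contact force between the fingers and gauge_4 above 0.5 N and x of gauge_4_center in the frame of slot_block between 0 and 0.1 m and y of gauge_4_center in the frame of slot_block between -0.1 and 0.1 m and z of gauge_4_center in the frame of slot_block below 0.05 m)).
It fails at once if the stop is pushed along while clamped (value of joint cam above 1.3 rad and (velocity of joint stop above 0.04 m/s or velocity of joint stop below -0.04 m/s)).
It fails at once if the solder spool, the attenuator or the gold module is displaced (distance of any of solder_spool, attenuator, gilt_module from where it was at the start of the episode above 0.03 m).
Of gauge_1, gauge_2, gauge_3, gauge_4 only 3 to 4 are there at a start; the rules pass over those that are not, and their reading is None.
At some moment in a run one of pick, gauge_1, gauge_2, gauge_3, gauge_4 may be knocked a few centimetres aside while the robot is not near it.
It also fails if it takes over 210 s, if anything falls off the work surface, if the arm or the gripper's body presses on something with over 40 N, if the wrist force passes 120 N, or if a joint passes its speed limit or range.

### The arm

A 6-joint arm with a two-finger parallel gripper is mounted at the origin on a cart in front of the work surface, level with it; the furniture and walls round the work are solid. World frame = base frame: x ahead of the robot, y to its left, z up, the work surface at z = 0. Lengths are in m, angles in rad, forces in N, time in s.
With the tool pointing down it reaches from about 0.35 to 0.775 m from the base axis. Payload 7.3 kg.
Tool frame: the origin (TCP) lies at the very end of the fingers, on their centre line; the grasp point (between the pads) lies 19 mm behind it (robot.hold_point_z is the distance from the TCP to the grasp point, in m); z points along the fingers, y is the direction in which the jaws open and shut (so a half turn about z gives the same grasp; the last joint's range is limited). The gripper opens to 92 mm and grips with 3 to 60 N. Pads are 19 mm wide; open, the fingers measure 130 mm over their backs; the gripper's body (75 mm by 190 mm) begins 47 mm behind the grasp point.
Start: joints at [1.198, 0.342, 1.524, -0, 1.275, -0.146], TCP at [0.118, 0.512, 0.227] pointing down, gripper open.
Joint ranges: [-2.53, 2.53], [-0.77, 2.02], [0.04, 2.7], [-1, 4.14], [0.28, 2.66], [-3.11, 3.11]. Speed limits (rad/s): [2.57, 2.57, 3.14, 3.14, 3.14, 3.14].

### API

Orientations are given as [roll, pitch, yaw] about the fixed x, y, z axes, in that order (R = Rz(yaw) Ry(pitch) Rx(roll)).
In Python, from cell import monitor, viewer, robot gives the robot as it stands.
- The arm moves only by the tool move_arm, never from a script. Its argument "deltas" is a list of rows, each an object of numbers: "x", "y", "z": the shift along the tool's x, y, z in m; "wx", "wy", "wz": the turn, a rotation vector about the tool's x, y, z in degrees; "hand": the opening, from 0 (shut) to 1 (fully open). In form: [{"x": .., "y": .., "z": .., "wx": .., "wy": .., "wz": .., "hand": ..}, ...]. A call has 1 to 8 rows; each row is the pose to reach, as a shift and turn from the pose commanded when the call began, along the tool's axes at that moment; what a row does not reach only later rows make up. A row lasts 1/8 s, in which the tool goes at most 62.5 mm and 10.7 degrees, less where a joint would pass 70% of its speed; a pose out of reach is approached as far as the arm can. A call with a gripper value outside its range is refused whole. The fingers move at their own pace and stop on an object; "grip_force" is the grip in N (left out, the last holds). Time passes only in rows, so rows that repeat a pose let the fingers close. It gives the time, the measured TCP pose, the force and the opening at its end, in the units of the state.
- monitor.observe(): the state, without advancing time (a new reading comes with each control period).
- viewer.read_camera(name): name is "side" or "top"; returns the picture (384x512x3 uint8, red, green, blue); there is no depth.
- viewer.camera_params(name): a dict with "camera_matrix" (3x3 intrinsics, pixels), "R" (3x3) and "t" (3): a world point X has camera coordinates R X + t. Camera axes: x right, y down, z forward; pixel columns grow to the right and rows downward; lengths in m; the calibration is good to about 2 mm. A picture is of the moment at which its call begins. camera_params takes no time and is no camera call.
- robot.hand_in(): hands the job in, once; it reports no verdict.
The state is a dict: "time": time; "qpos": joint angles; "qvel": joint speeds; "joint_efforts": joint torques, N m; "tool_pos": TCP position; "tool_rot": TCP orientation; "contact_force": force on the tool from outside, world axes, zero at the start; "torque": the same for the moment, N m; "opening": finger opening in m.
Only numpy, scipy, OpenCV 4.12 (cv2) and the standard library are available. Lean on these libraries where they do the work, as an engineer would, in place of code of your own. Each camera call takes 0.05 s, during which the arm holds its last target. There are 200 camera calls.

## Working session

There is one attempt and no reset: what is moved stays moved. The work goes in short steps, Python scripts to look and compute and a tool call to move; the robot and the scene stay as the last step left them, time stands still between calls to the robot, and variables do not carry over. Pictures are saved under pics/ and viewed, about 12 in all and at most 16, crops included, and the job is handed in when it is done.

Besides the shell and the picture viewer there is one more tool, called as name([rows], argument=value, ...), one row to a line, values as JSON. move_arm: Moves the arm, as the interface text tells. Its arguments: {"type":"object","properties":{"deltas":{"type":"array","items":{"type":"object","properties":{"x":{"type":"number"},"y":{"type":"number"},"z":{"type":"number"},"wx":{"type":"number"},"wy":{"type":"number"},"wz":{"type":"number"},"hand":{"type":"number"}}}},"grip_force":{"type":"number"}},"required":["deltas"]}

```bash
mkdir -p pics; ls; python3 - <<'E'
from cell import monitor, viewer, robot
import cv2,numpy as np
print(monitor.observe())
for n in ("side","top"):
    im=viewer.read_camera(n); cv2.imwrite(f"pics/{n}0.png",im[:,:,::-1])
    p=viewer.camera_params(n); print(n,{k:np.round(v,4).tolist() for k,v in p.items()})
    print(np.round(-np.array(p["R"]).T@np.array(p["t"]),3))
a=cv2.imread("pics/top0.png");cv2.imwrite("pics/top0b.png",cv2.resize(a,(800,600),interpolation=cv2.INTER_CUBIC))
a=cv2.imread("pics/side0.png");cv2.imwrite("pics/side0b.png",cv2.resize(a,(800,600),interpolation=cv2.INTER_CUBIC))
E
```

```text
pics
{'time': 0.0, 'qpos': array([ 1.19797697e+00,  3.42685645e-01,  1.52501371e+00,  1.03529607e-05,
        1.27538718e+00, -1.45972305e-01]), 'qvel': array([-0.00026588,  0.00083704, -0.00073066,  0.00064344,  0.0011293 ,
        0.00048801]), 'joint_efforts': array([-2.66497394e-03, -4.31242275e+01, -2.44206047e+01,  7.15786382e-02,
        5.60402346e-02, -8.17010391e-05]), 'tool_pos': array([0.11788892, 0.51118021, 0.22606536]), 'tool_rot': array([-3.14011610e+00, -2.27086751e-04,  2.91474241e+00]), 'contact_force': array([0.54424768, 0.61055008, 0.16949887]), 'torque': array([-0.05146868,  0.01338901, -0.0537083 ]), 'opening': 0.09187402527675274}
side {'camera_matrix': [[347.8922, 0.0, 255.7165], [0.0, 347.8922, 188.5793], [0.0, 0.0, 1.0]], 'R': [[0.9968, 0.0793, 0.0103], [0.0457, -0.46, -0.8867], [-0.0656, 0.8844, -0.4622]], 't': [-0.5165, 0.0549, 0.911]}
[ 0.572 -0.739  0.475]
top {'camera_matrix': [[399.9375, 0.0, 260.8064], [0.0, 399.9375, 190.5791], [0.0, 0.0, 1.0]], 'R': [[0.0035, -0.9997, -0.0245], [-0.988, 0.0003, -0.1546], [0.1545, 0.0248, -0.9877]], 't': [0.0306, 0.5262, 0.945]}
[0.374 0.007 1.015]
```

View pics/top0b.png

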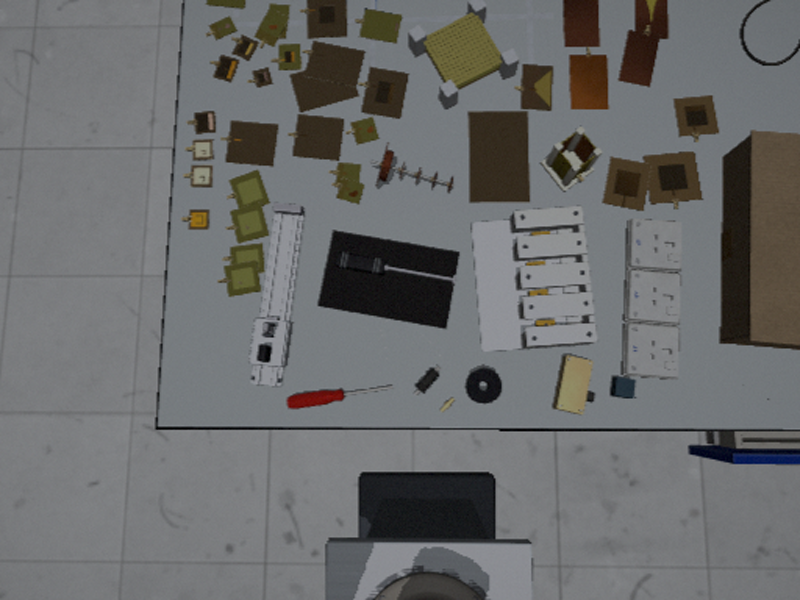

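View pics/side0b.png

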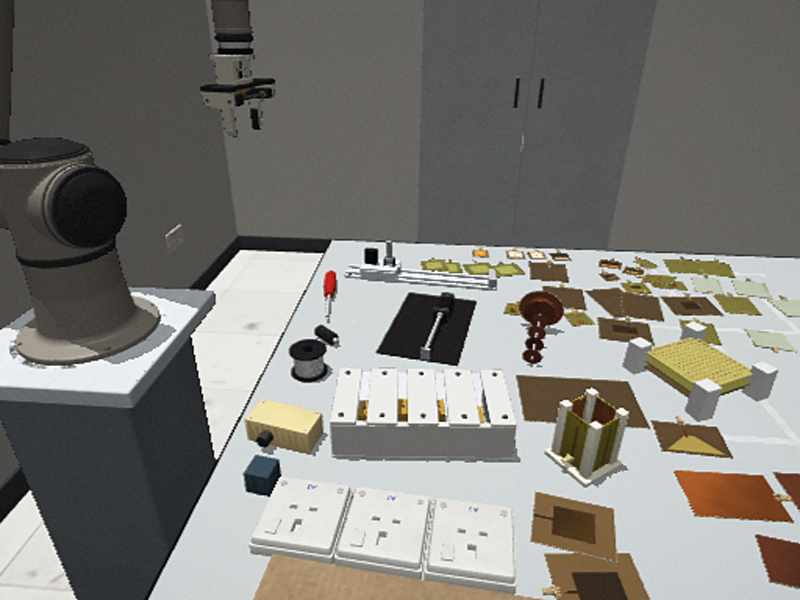

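Top view: the rail is at left, with its fixed end at about (285,207) and the stop at about (268,340). The pick lies on the mat with its handle at (362,262) and the blade at about (453,277). The slot block's mouths face left and brass shows in several slots. I'll look closer.

```bash
python3 - <<'E'
import cv2
a=cv2.imread("pics/top0.png")
c=a[125:235,295:387];c2=a[125:255,155:215]
A=cv2.resize(c,None,fx=4.6,fy=4.6,interpolation=cv2.INTER_CUBIC)
B=cv2.resize(c2,None,fx=4.6,fy=4.6,interpolation=cv2.INTER_CUBIC)
import numpy as np
o=np.zeros((598,A.shape[1]+B.shape[1],3),np.uint8);o[:A.shape[0],:A.shape[1]]=A;o[:B.shape[0],A.shape[1]:]=B
cv2.imwrite("pics/c1.png",cv2.convertScaleAbs(o,alpha=1.2));print(o.shape,A.shape)
E
```

```text
(598, 699, 3) (506, 423, 3)
```

View pics/c1.png

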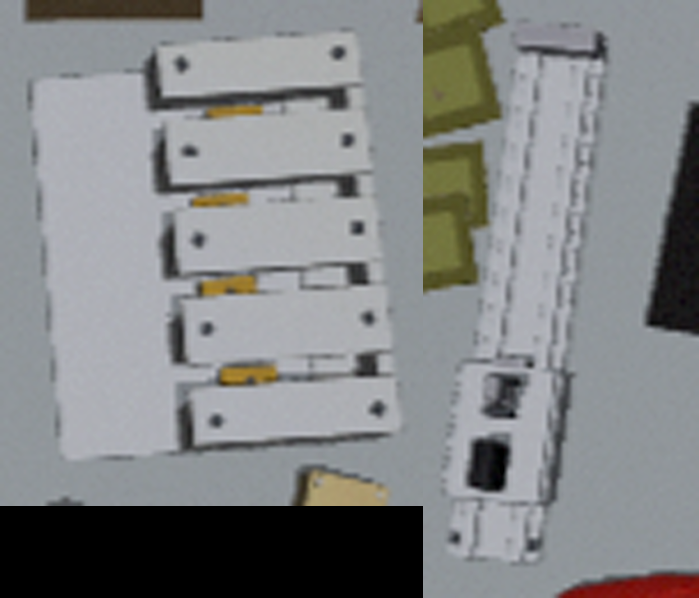

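The crop shows brass in all four slots, at about (235,111), (220,200), (228,286) and (248,375). The rail's end plate is at (558,38), the knob at (488,463) and the cam at (503,395). Now I'll turn these into positions.

```bash
cat > h.py <<'E'
from cell import monitor, viewer, robot
import cv2,numpy as np
np.set_printoptions(precision=4,suppress=True)
def ray(n,u,v,z):
    p=viewer.camera_params(n);K=np.array(p["camera_matrix"]);R=np.array(p["R"]);t=np.array(p["t"])
    c=-R.T@t;d=R.T@np.linalg.inv(K)@np.array([u,v,1.]);return c+d*(z-c[2])/d[2]
def proj(n,X):
    p=viewer.camera_params(n);q=np.array(p["camera_matrix"])@(np.array(p["R"])@np.array(X)+np.array(p["t"]));return q[:2]/q[2]
def shot(n,name):
    im=viewer.read_camera(n)[:,:,::-1].copy();cv2.imwrite(f"pics/{name}.png",im);return im
E
python3 - <<'E'
from h import *
A=lambda u,v,z:ray("top",295+u/4.6,125+v/4.6,z)[:2]
B=lambda u,v,z:ray("top",155+(u-423)/4.6,125+v/4.6,z)[:2]
print("roof TL,TR,BR,BL",*[A(*p,.056) for p in((157,43),(357,32),(401,432),(190,447))])
a1,a2=A(33,80,.004),A(62,458,.004);print("apron",a1,a2,np.linalg.norm(a1-a2))
for p in ((235,111),(220,200),(228,286),(248,375)):print("brass top",A(*p,.020))
print("rail end top",B(515,25,.024),B(605,35,.024),B(512,47,.024),B(600,57,.024))
print("knob",B(488,447,.0565),B(508,447,.0565),B(490,440,.0565))
print("saddle",[B(*p,.0255) for p in((460,362),(565,367),(552,500),(447,492))])
print("rail walls low end",B(447,552,.011),B(540,560,.011))
im=cv2.imread("pics/top0.png")
hsv=cv2.cvtColor(im,cv2.COLOR_BGR2HSV)
# mat
m=(im.max(2)<45).astype(np.uint8);n,l,s,c=cv2.connectedComponentsWithStats(m)
for i in range(1,n):
    if s[i,4]>60:print("dark",s[i],c[i])
g=im[140:215,200:300]
# rod: bright inside mat
mm=((im.min(2)>80)).astype(np.uint8);mm[:,:232]=0;mm[:,292:]=0;mm[:155]=0;mm[205:]=0
n,l,s,c=cv2.connectedComponentsWithStats(mm)
for i in range(1,n):print("bright",s[i],c[i])
o=cv2.resize(im[140:215,195:302],None,fx=7,fy=7,interpolation=cv2.INTER_CUBIC);cv2.imwrite("pics/c2.png",cv2.convertScaleAbs(o,alpha=2,beta=10))
E
```

```text
roof TL,TR,BR,BL [ 0.6646 -0.1375] [ 0.6702 -0.2445] [ 0.4554 -0.2587] [ 0.4474 -0.1496]
apron [ 0.6589 -0.0749] [ 0.4453 -0.0881] 0.21404708247826212
brass top [ 0.6363 -0.185 ]
brass top [ 0.586  -0.1754]
brass top [ 0.5381 -0.1784]
brass top [ 0.4892 -0.1877]
rail end top [0.6863 0.2542] [0.6803 0.2033] [0.6735 0.2555] [0.6675 0.2057]
knob [0.4467 0.2519] [0.4467 0.2414] [0.4504 0.251 ]
saddle [array([0.4954, 0.277 ]), array([0.4927, 0.2194]), array([0.4206, 0.2241]), array([0.4248, 0.2811])]
rail walls low end [0.393  0.2838] [0.3888 0.2327]
dark [361   0  19   7  82] [368.5732   2.3171]
dark [474   0  38  42 127] [486.4803  25.9213]
dark [204   4  11  11 115] [208.7391   9.0522]
dark [402  14  25  29 277] [413.8159  26.3935]
dark [138  37  11  13  82] [142.8049  42.8659]
dark [239  52  12  14 117] [244.5299  58.5128]
dark [439  68  14  13 133] [444.9474  74.5038]
dark [125  73   9  11  78] [129.0256  77.9744]
dark [367  87  13  17 120] [373.3167  95.2   ]
dark [ 461   87   51  136 2298] [471.5679 158.913 ]
dark [352  98  13  17 114] [358.4561 105.9035]
dark [421 105  19  17 263] [430.1559 113.0532]
dark [393 110  15  16 145] [399.8207 118.5793]
dark [ 204  148   90   62 3851] [248.4116 178.7253]
dark [165 221   9  11  75] [168.9467 225.8267]
dark [266 236  15  15 102] [273.1569 242.951 ]
dark [298 236  23  22 370] [309.2378 246.4784]
dark [100 273 412  23 904] [378.6892 280.271 ]
dark [476 281  36   2  67] [493.6269 281.5373]
dark [ 230  302   87   45 3665] [273.8783 322.8497]
dark [261 366  49  18  77] [286.7013 371.7273]
bright [262 155  30   6  99] [280.4444 156.5051]
bright [246 170  46  35 162] [278.9012 184.2531]
bright [232 201  20   4  46] [238.9565 203.1087]
```

View pics/c2.png

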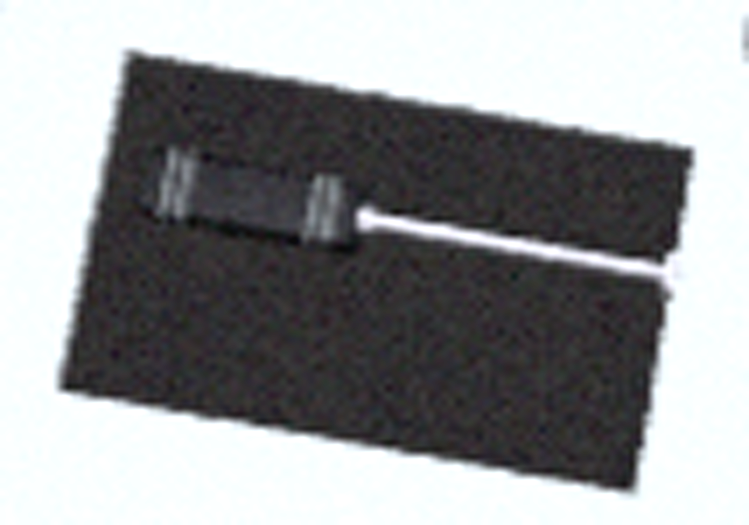

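The rod runs from (360,217) to (672,270) in the crop, and the handle's top is centred near (255,195). Next I'll work out the pick pose and the move to it.

```bash
cat >> h.py <<'E'
from scipy.spatial.transform import Rotation as Ro
def rel(p,yaw=None,s=None):
    """tool-axis shift to reach world TCP p pointing down; wz (deg) to bring tool x axis... yaw = desired world yaw of tool y axis (mod pi)"""
    s=s or monitor.observe();R=Ro.from_euler("xyz",s["tool_rot"]).as_matrix()
    d=R.T@(np.array(p)-s["tool_pos"])
    o=dict(zip("xyz",d.round(4)))
    if yaw is not None:
        cur=np.arctan2(R[1,1],R[0,1]);e=(yaw-cur+np.pi/2)%np.pi-np.pi/2
        o["wz"]=round(-np.degrees(e),2)
    return o
E
python3 - <<'E'
from h import *
C=lambda u,v,z:ray("top",195+u/7,140+v/7,z)[:2]
r0,r1=C(362,217,.019),C(668,270,.019);d=r1-r0;print("rod",r0,r1,np.linalg.norm(d),np.arctan2(d[1],d[0]))
u=d/np.linalg.norm(d);print("grip from rod end",r1-u*.155,"from start",r0-u*.04)
print("handle top",C(157,150,.022),C(150,215,.022),C(350,180,.022),C(345,245,.022),"ctr",C(255,193,.022))
mc=[C(128,52,.002),C(692,148,.002),C(632,492,.002),C(60,388,.002)];print("mat",mc,np.mean(mc,0),np.linalg.norm(mc[0]-mc[1]))
s=monitor.observe();R=Ro.from_euler("xyz",s["tool_rot"]).as_matrix();print(R)
# side view check of handle and blade
g=r1-u*.155
print(proj("side",[*g,.022])*800/512,proj("side",[*r1,.022])*800/512)
print(rel([*g,.12],np.arctan2(d[1],d[0])+np.pi/2))
E
```

```text
rod [0.5801 0.068 ] [ 0.5604 -0.0429] 0.11263835016441966 -1.7467002241340774
grip from rod end [0.5875 0.1097] from start [0.5871 0.1074]
handle top [0.6045 0.1429] [0.5803 0.1449] [0.5932 0.0723] [0.5691 0.0739] ctr [0.5884 0.1068]
mat [array([0.6467, 0.1572]), array([ 0.6095, -0.053 ]), array([ 0.4816, -0.03  ]), array([0.5197, 0.1795])] [0.5644 0.0634] 0.2134655064152685
[[-0.9744  0.2249 -0.0005]
 [ 0.2249  0.9744 -0.0012]
 [ 0.0002 -0.0013 -1.    ]]
[443.7567 301.3405] [425.1307 347.7938]
{'x': np.float64(-0.5479), 'y': np.float64(-0.2855), 'z': np.float64(0.1064), 'wz': np.float64(87.08)}
```

move_arm([
  {"x": -0.07,"y": -0.036,"z": 0.013,"wz": 10},
  {"x": -0.14,"y": -0.072,"z": 0.026,"wz": 20},
  {"x": -0.2,"y": -0.105,"z": 0.04,"wz": 30},
  {"x": -0.26,"y": -0.135,"z": 0.05,"wz": 40},
  {"x": -0.315,"y": -0.165,"z": 0.06,"wz": 50},
  {"x": -0.37,"y": -0.195,"z": 0.075,"wz": 60},
  {"x": -0.425,"y": -0.225,"z": 0.08,"wz": 70},
  {"x": -0.48,"y": -0.25,"z": 0.09,"wz": 80,"hand": 0.5},
])

```text
schema error: expected keys x, y, z, wx, wy, wz, hand
```

```bash
python3 - <<'E'
from h import *
print(rel([.5875,.1085,.08],-.176),monitor.observe()["tool_pos"])
E
```

```text
{'x': np.float64(-0.5482), 'y': np.float64(-0.2866), 'z': np.float64(0.1464), 'wz': np.float64(87.09)} [0.1179 0.5112 0.2261]
```

move_arm([
  {"x": -0.27,"y": -0.14,"z": 0.05,"wx": 0,"wy": 0,"wz": 43,"hand": 0.5},
  {"x": -0.27,"y": -0.14,"z": 0.05,"wx": 0,"wy": 0,"wz": 43,"hand": 0.5},
  {"x": -0.27,"y": -0.14,"z": 0.05,"wx": 0,"wy": 0,"wz": 43,"hand": 0.5},
  {"x": -0.27,"y": -0.14,"z": 0.05,"wx": 0,"wy": 0,"wz": 43,"hand": 0.5},
  {"x": -0.27,"y": -0.14,"z": 0.05,"wx": 0,"wy": 0,"wz": 43,"hand": 0.5},
  {"x": -0.548,"y": -0.286,"z": 0.1,"wx": 0,"wy": 0,"wz": 87,"hand": 0.5},
  {"x": -0.548,"y": -0.286,"z": 0.1,"wx": 0,"wy": 0,"wz": 87,"hand": 0.5},
  {"x": -0.548,"y": -0.286,"z": 0.1,"wx": 0,"wy": 0,"wz": 87,"hand": 0.5},
])

```text
time: 1.1
tool_pos: [0.4912, 0.1921, 0.1467]
tool_rot: [-3.141, -0.0, 1.595]
contact_force: [1.0, 1.1, 0.3]
opening: 0.0461
```

```bash
python3 - <<'E'
from h import *
print(rel([.5875,.1085,.08],-.176),monitor.observe()["tool_pos"])
E
```

```text
{'x': np.float64(-0.086), 'y': np.float64(0.0942), 'z': np.float64(0.0667), 'wz': np.float64(11.49)} [0.4912 0.1921 0.1467]
```

move_arm([
  {"x": -0.086,"y": 0.094,"z": 0.067,"wx": 0,"wy": 0,"wz": 11.5,"hand": 0.5},
  {"x": -0.086,"y": 0.094,"z": 0.067,"wx": 0,"wy": 0,"wz": 11.5,"hand": 0.5},
  {"x": -0.086,"y": 0.094,"z": 0.067,"wx": 0,"wy": 0,"wz": 11.5,"hand": 0.5},
  {"x": -0.086,"y": 0.094,"z": 0.067,"wx": 0,"wy": 0,"wz": 11.5,"hand": 0.5},
  {"x": -0.086,"y": 0.094,"z": 0.067,"wx": 0,"wy": 0,"wz": 11.5,"hand": 0.5},
])

```text
time: 1.72
tool_pos: [0.5859, 0.1119, 0.0811]
tool_rot: [3.141, -0.001, 1.402]
contact_force: [-0.5, 0.2, 0.2]
opening: 0.0458
```

```bash
python3 - <<'E'
from h import *
print(rel([.5875,.1085,.005],-.176),monitor.observe()["tool_pos"])
im=shot("side","s1");cv2.imwrite("pics/s1b.png",cv2.resize(im[120:270,150:350],None,fx=4,fy=4,interpolation=cv2.INTER_CUBIC))
E
```

```text
{'x': np.float64(-0.0032), 'y': np.float64(0.0021), 'z': np.float64(0.0761), 'wz': np.float64(0.44)} [0.5859 0.1119 0.0811]
```

View pics/s1b.png

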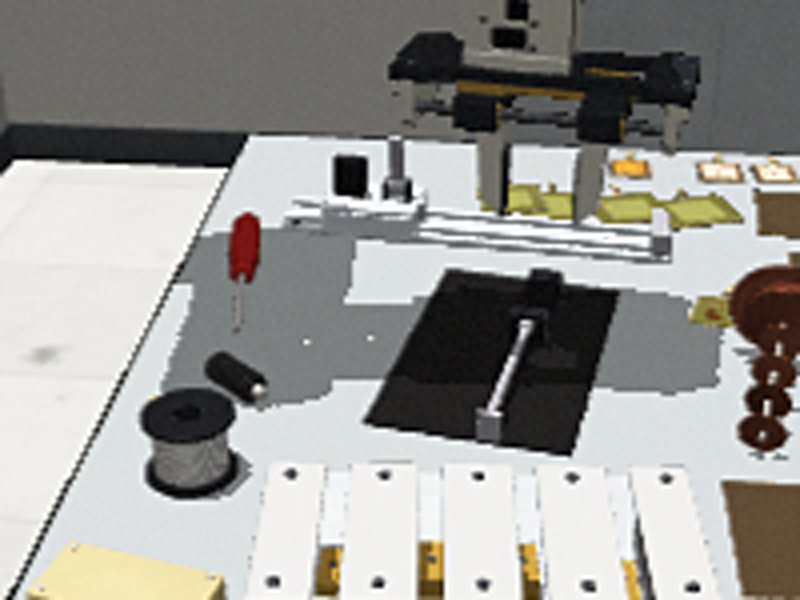

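The fingers (crop x of about 500 and 588) straddle the handle at (545,285), so I'll go down and grip.

move_arm([
  {"x": -0.003,"y": 0.002,"z": 0.04,"wx": 0,"wy": 0,"wz": 0.4,"hand": 0.5},
  {"x": -0.003,"y": 0.002,"z": 0.076,"wx": 0,"wy": 0,"wz": 0.4,"hand": 0.5},
  {"x": -0.003,"y": 0.002,"z": 0.076,"wx": 0,"wy": 0,"wz": 0.4,"hand": 0.5},
  {"x": -0.003,"y": 0.002,"z": 0.076,"wx": 0,"wy": 0,"wz": 0.4,"hand": 0.5},
  {"x": -0.003,"y": 0.002,"z": 0.076,"wx": 0,"wy": 0,"wz": 0.4,"hand": 0.1},
  {"x": -0.003,"y": 0.002,"z": 0.076,"wx": 0,"wy": 0,"wz": 0.4,"hand": 0.1},
  {"x": -0.003,"y": 0.002,"z": 0.076,"wx": 0,"wy": 0,"wz": 0.4,"hand": 0.1},
  {"x": -0.003,"y": 0.002,"z": 0.076,"wx": 0,"wy": 0,"wz": 0.4,"hand": 0.1},
], grip_force=40)

```text
time: 2.78
tool_pos: [0.5881, 0.1075, 0.0045]
tool_rot: [3.142, -0.0, 1.394]
contact_force: [-0.8, 0.6, 3.4]
opening: 0.0235
```

```bash
python3 - <<'E'
from h import *
s=monitor.observe();print(s["tool_pos"],s["tool_rot"],s["opening"],s["contact_force"])
# plan: lift to z .06 then rotate to block yaw
print(rel([.5875,.1085,.08],.058))
E
```

```text
[0.5881 0.1075 0.0045] [ 3.1416 -0.0003  1.394 ] 0.023467860082949918 [-0.7934  0.6155  3.4378]
{'x': np.float64(0.0009), 'y': np.float64(-0.0008), 'z': np.float64(-0.0755), 'wz': np.float64(-13.46)}
```

move_arm([
  {"x": 0,"y": 0,"z": -0.02,"wx": 0,"wy": 0,"wz": 0,"hand": 0.1},
  {"x": 0,"y": 0,"z": -0.05,"wx": 0,"wy": 0,"wz": 0,"hand": 0.1},
  {"x": -0.02,"y": 0.013,"z": -0.055,"wx": 0,"wy": 0,"wz": -5,"hand": 0.1},
  {"x": -0.04,"y": 0.026,"z": -0.055,"wx": 0,"wy": 0,"wz": -10,"hand": 0.1},
  {"x": -0.057,"y": 0.04,"z": -0.055,"wx": 0,"wy": 0,"wz": -13.5,"hand": 0.1},
  {"x": -0.057,"y": 0.04,"z": -0.055,"wx": 0,"wy": 0,"wz": -13.5,"hand": 0.1},
  {"x": -0.057,"y": 0.04,"z": -0.055,"wx": 0,"wy": 0,"wz": -13.5,"hand": 0.1},
  {"x": -0.057,"y": 0.04,"z": -0.055,"wx": 0,"wy": 0,"wz": -13.5,"hand": 0.1},
], grip_force=40)

```text
time: 3.78
tool_pos: [0.617, 0.0451, 0.0591]
tool_rot: [-3.141, -0.0, 1.63]
contact_force: [-1.0, 0.7, -1.1]
opening: 0.0238
```

```bash
python3 - <<'E'
from h import *
s=monitor.observe();print(s["tool_pos"],s["tool_rot"])
t=shot("top","t2");sd=shot("side","s2")
a=cv2.resize(t[125:235,240:387],None,fx=5,fy=5,interpolation=cv2.INTER_CUBIC);cv2.imwrite("pics/t2b.png",a)
a=cv2.resize(sd[190:310,190:350],None,fx=5,fy=5,interpolation=cv2.INTER_CUBIC);cv2.imwrite("pics/s2b.png",a)
E
```

```text
[0.617  0.0451 0.0591] [-3.141  -0.0003  1.63  ]
```

View pics/t2b.png

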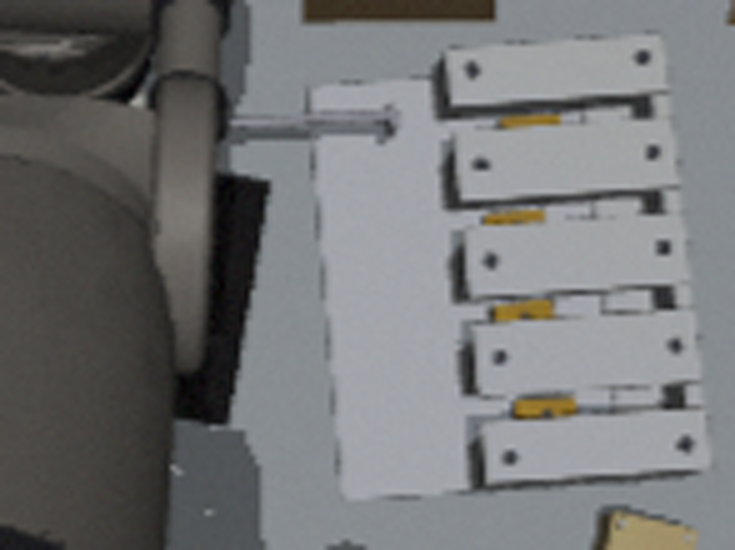

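View pics/s2b.png

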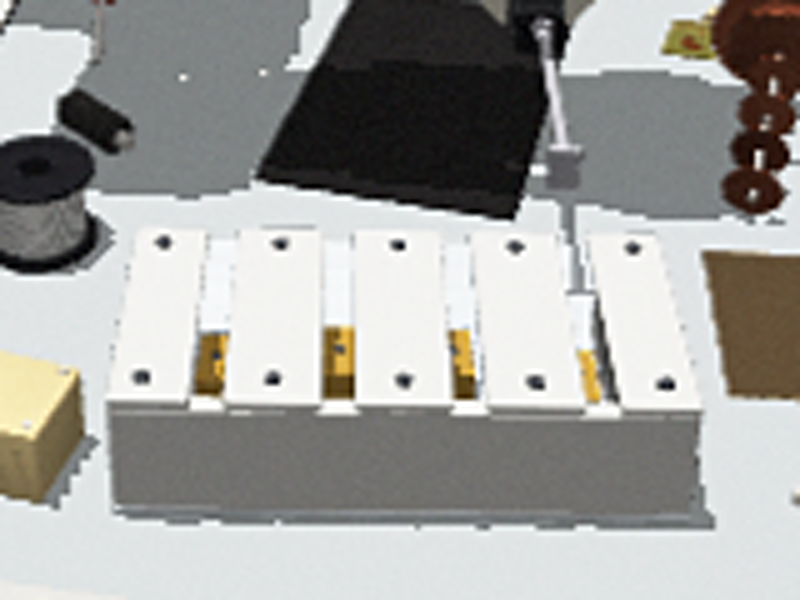

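The top crop shows the blade at (390,125), the apron's left edge running from (310,87) to (345,497), and the slit mouths at (450,115), (464,213), (472,309) and (483,409). In the side crop the blade's bottom is at (563,188), and the brass stands clear of the back step in every slot.

```bash
python3 - <<'E'
from h import *
T=lambda u,v,z:ray("top",240+u/5,125+v/5,z)
S=lambda u,v,z:ray("side",190+u/5,190+v/5,z)
m=[(450,115),(464,213),(472,309),(483,409)];b=[(667,103),(681,200),(690,296),(703,391)]
for p,q in zip(m,b):
    P,Q=T(*p,.056)[:2],T(*q,.056)[:2];d=Q-P;print("slit",P,Q,np.linalg.norm(d),np.arctan2(d[1],d[0])+np.pi/2)
# side slits: top z .056 near edge (back, x~.1+) between boards, and mouth far edge
for p,q in zip([(221,233),(338,235),(456,235),(575,235)],[(207,400),(338,402),(470,404),(601,404)]):
    P,Q=S(*p,.056)[:2],S(*q,.056)[:2];d=Q-P;print("side slit",P,Q,np.linalg.norm(d),np.arctan2(d[1],d[0])+np.pi/2)
print("blade top (top)",T(392,126,.0766),"side bottom",S(562,188,.0566),"side top",S(565,151,.0766))
# block rear/front faces on top z=.02
for p,q in zip([(500,122),(484,217),(495,313),(514,409)],[(560,119),(545,214),(553,308),(577,404)]):
    print("brass x-range", T(*p,.02)[:2],T(*q,.02)[:2])
E
```

```text
slit [ 0.6298 -0.1388] [ 0.6355 -0.2451] 0.10641431425205324 0.05397314810959264
slit [ 0.5806 -0.1445] [ 0.5868 -0.2499] 0.10562084814286297 0.05949588488592483
slit [ 0.5331 -0.1472] [ 0.5394 -0.2523] 0.10530013956419312 0.059975691496192196
slit [ 0.4844 -0.1512] [ 0.4931 -0.2566] 0.10569644560801145 0.08296922551880637
side slit [ 0.4855 -0.1552] [ 0.4943 -0.2574] 0.10263791922771226 0.08520182469831239
side slit [ 0.5336 -0.152 ] [ 0.5412 -0.2542] 0.10243714589666084 0.07456916961288451
side slit [ 0.582  -0.1475] [ 0.5885 -0.2509] 0.10365747062025653 0.0629095868818692
side slit [ 0.6309 -0.1429] [ 0.6355 -0.2466] 0.10385784769114206 0.043785522284485845
blade top (top) [ 0.6189 -0.1077  0.0766] side bottom [ 0.6269 -0.1095  0.0566] side top [ 0.6266 -0.1114  0.0766]
brass x-range [ 0.6357 -0.1696] [ 0.6371 -0.2   ]
brass x-range [ 0.5862 -0.1602] [ 0.5877 -0.1909]
brass x-range [ 0.537  -0.1644] [ 0.5395 -0.1935]
brass x-range [ 0.4885 -0.1726] [ 0.491  -0.2039]
```

```bash
python3 - <<'E'
from h import *
t=cv2.imread("pics/t2.png").astype(int).sum(2)//3;s=cv2.imread("pics/s2.png").astype(int).sum(2)//3
print("top cols 290..324 rows 143..157");
for v in range(142,158):print(v,t[v,288:324:1])
print("side rows 215..232, cols 292..312")
for v in range(212,232,1):print(v,s[v,292:312])
E
```

```text
top cols 290..324 rows 143..157
142 [ 84 126 139 140 140 139 140 141 141 139 139 140 139 124 137 144 158 163
 165 163 161 160 163 160 162 164 163 165 165 166 164 165 164 164 164 164]
143 [ 84 125 140 137 140 142 140 139 138 140 139 140 142 114 148 164 165 166
 164 164 165 167 166 166 165 165 165 164 167 164 163 166 166 165 164 165]
144 [123 137 140 140 140 140 140 139 138 140 140 139 140 106 148 165 165 166
 165 167 164 164 166 167 165 166 165 165 166 165 165 165 164 165 166 166]
145 [124 140 139 138 141 140 141 140 138 140 139 138 141 101 144 164 165 166
 166 165 164 166 165 165 166 163 165 166 166 158 152 161 166 165 165 165]
146 [139 141 141 138 140 140 139 140 139 140 137 140 141  96 144 165 166 164
 167 165 166 165 163 166 164 165 165 165 147 107 130 160 166 165 165 166]
147 [139 140 141 137 140 139 141 140 140 139 139 139 125  96 124 140 126 125
 129 132 134 128 123 126 120 124 125 131 132 125 137 132 156 166 165 164]
148 [110 115 119 121 118 118 120 129 126 125 132 134 134 129 132 137 135 138
 139 142 139 140 136 135 133 132 130 130 126 120 130 139 157 165 165 163]
149 [143 14
[... 2421 characters left out ...]
130]
224 [ 21  20  16  22 227 243 242 160  95  90  91  92  91  96 128 129 129 129
 129 127]
225 [ 16  16   9  83 135 136 138  97  85  90  93  90  93  96 126 130 130 129
 128 127]
226 [ 18  20  11 119 131 129 130  98  87  88  88  92  93  94 125 132 131 130
 130 131]
227 [ 18  16  29 121 131 132 134 106  95  94 100  98  95 110 129 131 129 131
 128 127]
228 [ 15   6  85 126 130 128 130 128 129 130 131 129 134 131 129 131 129 128
 132 129]
229 [ 31  28  75 220 155 119 121 121 124 124 130 130 133 129 130 128 131 132
 130 128]
230 [ 27  42 219 236 230 231 232 231 236 153 126 132 129 122 123 122 123 124
 125 126]
231 [ 26  28 218 231 229 229 229 230 230 235 155 128 127 219 233 231 231 233
 155 116]
```

```bash
python3 - <<'E'
from h import *
T=lambda u,v,z:ray("top",240+u/5-.4,125+v/5-.4,z)
S=lambda u,v,z:ray("side",190+u/5-.4,190+v/5-.4,z)
for p in [(450,115),(464,213),(472,309),(483,409)]:print("top slit",T(*p,.056)[:2])
for p in [(575,235),(456,235),(338,235),(221,233)]:print("side slit",S(*p,.056)[:2])
for z in(.0736,.0766):print("top rod",ray("top",318.7,147.6,z),ray("top",292,148.4,z))
print("side rod",ray("side",301.2,214,.0736),ray("side",301.9,218,.0736),"bot",ray("side",302.1,227.5,.0566))
E
```

```text
top slit [ 0.6308 -0.1378]
top slit [ 0.5816 -0.1435]
top slit [ 0.534  -0.1462]
top slit [ 0.4853 -0.1503]
side slit [ 0.6302 -0.1415]
side slit [ 0.5812 -0.1462]
side slit [ 0.5327 -0.1507]
side slit [ 0.4845 -0.1538]
top rod [ 0.6262 -0.109   0.0736] [ 0.6244 -0.0445  0.0736]
top rod [ 0.6254 -0.1086  0.0766] [ 0.6236 -0.0444  0.0766]
side rod [ 0.6241 -0.0818  0.0736] [ 0.625  -0.0981  0.0736] bot [ 0.6262 -0.1092  0.0566]
```

move_arm([
  {"x": 0,"y": 0.0025,"z": 0.031,"wx": 0,"wy": 0,"wz": 0,"hand": 0.1},
  {"x": 0,"y": 0.0025,"z": 0.031,"wx": 0,"wy": 0,"wz": 0,"hand": 0.1},
  {"x": -0.025,"y": 0.0025,"z": 0.031,"wx": 0,"wy": 0,"wz": 0,"hand": 0.1},
  {"x": -0.05,"y": 0.0025,"z": 0.031,"wx": 0,"wy": 0,"wz": 0,"hand": 0.1},
  {"x": -0.075,"y": 0.003,"z": 0.031,"wx": 0,"wy": 0,"wz": 0,"hand": 0.1},
  {"x": -0.098,"y": 0.003,"z": 0.031,"wx": 0,"wy": 0,"wz": 0,"hand": 0.1},
  {"x": -0.098,"y": 0.003,"z": 0.031,"wx": 0,"wy": 0,"wz": 0,"hand": 0.1},
  {"x": -0.098,"y": 0.003,"z": 0.031,"wx": 0,"wy": 0,"wz": 0,"hand": 0.1},
], grip_force=40)

```text
time: 4.88
tool_pos: [0.6262, -0.0529, 0.0284]
tool_rot: [-3.142, -0.0, 1.63]
contact_force: [-0.1, 1.4, -1.2]
opening: 0.0237
```

```bash
python3 - <<'E'
from h import *
s=monitor.observe();print(s["tool_pos"],s["tool_rot"],s["contact_force"]);print("blade",s["tool_pos"][:2]+[.0092,-.1543])
t=shot("top","t3");sd=shot("side","s3")
a=cv2.resize(t[130:230,290:387],None,fx=5,fy=5,interpolation=cv2.INTER_CUBIC)
b=cv2.resize(sd[225:285,205:335],None,fx=5,fy=5,interpolation=cv2.INTER_CUBIC)
a=cv2.resize(a,(388,400));b=cv2.resize(b,(410,190));o=np.zeros((400,800,3),np.uint8);o[:,:388]=a;o[:190,390:]=b
cv2.imwrite("pics/c3.png",o)
E
```

```text
[ 0.6262 -0.0529  0.0284] [-3.1416 -0.0005  1.6297] [-0.1341  1.3749 -1.1524]
blade [ 0.6354 -0.2072]
```

View pics/c3.png

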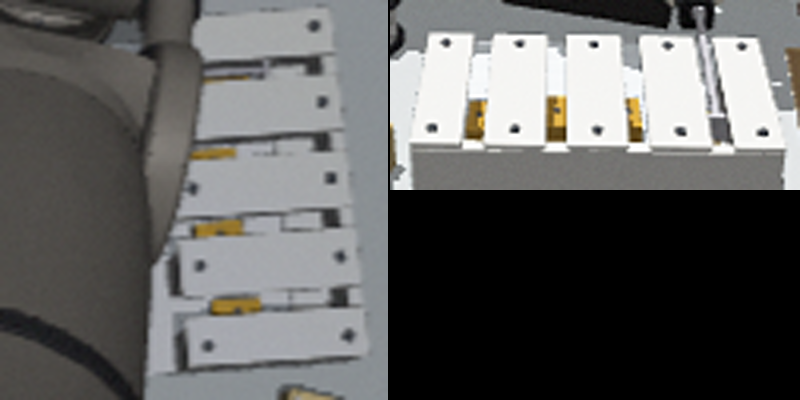

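The side crop shows the rod centred in the right-hand slit with the blade beyond the brass. In the top crop the blade is at (265,65), past the brass end at (250,75). I'll lower and drag.

move_arm([
  {"x": 0,"y": 0,"z": 0.0165,"wx": 0,"wy": 0,"wz": 0,"hand": 0.1},
  {"x": 0,"y": 0,"z": 0.0165,"wx": 0,"wy": 0,"wz": 0,"hand": 0.1},
  {"x": 0.015,"y": 0,"z": 0.0165,"wx": 0,"wy": 0,"wz": 0,"hand": 0.1},
  {"x": 0.033,"y": 0,"z": 0.0165,"wx": 0,"wy": 0,"wz": 0,"hand": 0.1},
  {"x": 0.05,"y": 0,"z": 0.0165,"wx": 0,"wy": 0,"wz": 0,"hand": 0.1},
  {"x": 0.067,"y": -0.0005,"z": 0.0165,"wx": 0,"wy": 0,"wz": 0,"hand": 0.1},
  {"x": 0.08,"y": -0.0005,"z": 0.0165,"wx": 0,"wy": 0,"wz": 0,"hand": 0.1},
  {"x": 0.089,"y": -0.0005,"z": 0.0165,"wx": 0,"wy": 0,"wz": 0,"hand": 0.1},
], grip_force=40)

```text
time: 5.98
tool_pos: [0.6205, 0.0364, 0.0118]
tool_rot: [3.141, 0.0, 1.631]
contact_force: [0.2, -0.4, -1.3]
opening: 0.0236
```

move_arm([
  {"x": 0,"y": 0,"z": 0,"wx": 0,"wy": 0,"wz": 0,"hand": 0.1},
  {"x": -0.002,"y": 0,"z": 0,"wx": 0,"wy": 0,"wz": 0,"hand": 0.1},
  {"x": -0.002,"y": 0,"z": -0.03,"wx": 0,"wy": 0,"wz": 0,"hand": 0.1},
  {"x": -0.002,"y": 0,"z": -0.03,"wx": 0,"wy": 0,"wz": 0,"hand": 0.1},
], grip_force=40)

```text
time: 6.48
tool_pos: [0.6224, 0.0325, 0.0438]
tool_rot: [3.137, 0.001, 1.629]
contact_force: [0.2, -0.4, -0.9]
opening: 0.0238
```

```bash
cat >> h.py <<'E'
def brass(im,n,z,box=None):
    h=cv2.cvtColor(im,cv2.COLOR_BGR2HSV);m=cv2.inRange(h,(15,140,60),(30,255,255))
    if box: k=np.zeros_like(m);u0,u1,v0,v1=box;k[v0:v1,u0:u1]=255;m&=k
    k,l,s,c=cv2.connectedComponentsWithStats(m)
    for i in range(1,k):
        if s[i,4]>=12:
            pts=np.argwhere(l==i)[:,::-1].astype(np.float32);w=[ray(n,*p,z)[:2] for p in cv2.boxPoints(cv2.minAreaRect(pts))]
            print(n,s[i],c[i].round(1),"ctr",ray(n,*c[i],z)[:2],"yaw/size",[ (round(float(np.arctan2(*(b-a)[::-1])),2),round(float(np.linalg.norm(b-a)),3)) for a,b in((w[0],w[1]),(w[1],w[2]))])
E
python3 - <<'E'
from h import *
s=monitor.observe();print(s["time"],s["tool_pos"],s["tool_rot"],s["contact_force"]);print("blade",s["tool_pos"][:2]+[.0092,-.1543])
brass(shot("top","t4"),"top",.02,(280,390,120,240));brass(shot("side","s4"),"side",.016,(190,350,200,290))
E
```

```text
6.475 [0.6224 0.0325 0.0438] [3.1368 0.0006 1.6288] [ 0.1655 -0.359  -0.9164]
blade [ 0.6316 -0.1218]
top [307 150  11   7  67] [312.1 153.2] ctr [ 0.626  -0.0985] yaw/size [(-1.57, 0.025), (3.12, 0.016)]
top [337 167  11   3  18] [342.1 168.1] ctr [ 0.587  -0.1736] yaw/size [(-1.43, 0.026), (-3.03, 0.004)]
top [339 185  11   4  33] [344.4 186.7] ctr [ 0.5393 -0.178 ] yaw/size [(-1.57, 0.025), (3.11, 0.008)]
top [343 205  12   4  36] [348.2 206.2] ctr [ 0.4901 -0.1859] yaw/size [(-1.57, 0.027), (3.11, 0.008)]
side [303 238   2  11  18] [303.6 242.2] ctr [ 0.6326 -0.1061] yaw/size [(0.09, 0.002), (-1.61, 0.037)]
side [229 257   6  12  52] [231.9 262.8] ctr [ 0.4847 -0.1897] yaw/size [(0.09, 0.01), (-1.44, 0.034)]
side [255 256   6  13  74] [257.5 262.1] ctr [ 0.5362 -0.1829] yaw/size [(0.09, 0.01), (-1.5, 0.038)]
side [280 256   5  14  48] [282.2 262.9] ctr [ 0.5863 -0.1806] yaw/size [(0.22, 0.007), (-1.51, 0.041)]
```

move_arm([
  {"x": 0.008,"y": -0.025,"z": 0,"wx": 0,"wy": 0,"wz": 0,"hand": 0.1},
  {"x": 0.008,"y": -0.0495,"z": 0,"wx": 0,"wy": 0,"wz": 0,"hand": 0.1},
  {"x": 0.008,"y": -0.0495,"z": 0.0135,"wx": 0,"wy": 0,"wz": 0,"hand": 0.1},
  {"x": 0.008,"y": -0.0495,"z": 0.0135,"wx": 0,"wy": 0,"wz": 0,"hand": 0.1},
  {"x": -0.02,"y": -0.0495,"z": 0.0135,"wx": 0,"wy": 0,"wz": 0,"hand": 0.1},
  {"x": -0.05,"y": -0.049,"z": 0.0135,"wx": 0,"wy": 0,"wz": 0,"hand": 0.1},
  {"x": -0.078,"y": -0.049,"z": 0.0135,"wx": 0,"wy": 0,"wz": 0,"hand": 0.1},
  {"x": -0.078,"y": -0.049,"z": 0.0135,"wx": 0,"wy": 0,"wz": 0,"hand": 0.1},
], grip_force=40)

```text
time: 7.58
tool_pos: [0.5773, -0.0493, 0.0278]
tool_rot: [3.141, 0.0, 1.627]
contact_force: [0.2, 0.4, -0.0]
opening: 0.0234
```

```bash
python3 - <<'E'
from h import *
s=monitor.observe();print(s["time"],s["tool_pos"],s["tool_rot"],s["contact_force"]);b=s["tool_pos"][:2]+[.0092,-.1543];print("blade",b)
x=np.array([.065,-.998]);r=b-[.5814,-.145];print("block x",r@x,"y off",r@[.998,.065])
E
```

```text
7.575 [ 0.5773 -0.0493  0.0278] [3.1408 0.0003 1.6269] [ 0.1989  0.404  -0.0052]
blade [ 0.5865 -0.2036]
block x 0.058846689855841315 y off 0.0012617305460460365
```

move_arm([
  {"x": 0,"y": 0,"z": 0.0165,"wx": 0,"wy": 0,"wz": 0,"hand": 0.1},
  {"x": 0,"y": 0,"z": 0.0165,"wx": 0,"wy": 0,"wz": 0,"hand": 0.1},
  {"x": 0.015,"y": 0,"z": 0.0165,"wx": 0,"wy": 0,"wz": 0,"hand": 0.1},
  {"x": 0.03,"y": 0,"z": 0.0165,"wx": 0,"wy": 0,"wz": 0,"hand": 0.1},
  {"x": 0.045,"y": 0,"z": 0.0165,"wx": 0,"wy": 0,"wz": 0,"hand": 0.1},
  {"x": 0.06,"y": -0.0005,"z": 0.0165,"wx": 0,"wy": 0,"wz": 0,"hand": 0.1},
  {"x": 0.071,"y": -0.0005,"z": 0.0165,"wx": 0,"wy": 0,"wz": 0,"hand": 0.1},
  {"x": 0.078,"y": -0.0005,"z": 0.0165,"wx": 0,"wy": 0,"wz": 0,"hand": 0.1},
], grip_force=40)

```text
time: 8.57
tool_pos: [0.5712, 0.0313, 0.0118]
tool_rot: [3.141, 0.0, 1.63]
contact_force: [-0.4, -0.7, -1.2]
opening: 0.0238
```

move_arm([
  {"x": 0,"y": 0,"z": 0,"wx": 0,"wy": 0,"wz": 0,"hand": 0.1},
  {"x": -0.002,"y": 0,"z": 0,"wx": 0,"wy": 0,"wz": 0,"hand": 0.1},
  {"x": -0.002,"y": 0,"z": -0.03,"wx": 0,"wy": 0,"wz": 0,"hand": 0.1},
  {"x": -0.002,"y": 0,"z": -0.03,"wx": 0,"wy": 0,"wz": 0,"hand": 0.1},
  {"x": 0.005,"y": -0.025,"z": -0.03,"wx": 0,"wy": 0,"wz": 0,"hand": 0.1},
  {"x": 0.007,"y": -0.0485,"z": -0.03,"wx": 0,"wy": 0,"wz": 0,"hand": 0.1},
  {"x": 0.007,"y": -0.0485,"z": -0.03,"wx": 0,"wy": 0,"wz": 0,"hand": 0.1},
  {"x": 0.007,"y": -0.0485,"z": -0.03,"wx": 0,"wy": 0,"wz": 0,"hand": 0.1},
], grip_force=40)

```text
time: 9.57
tool_pos: [0.5233, 0.0343, 0.0416]
tool_rot: [3.14, 0.0, 1.629]
contact_force: [1.1, 0.3, -1.0]
opening: 0.0238
```

```bash
cat >> h.py <<'E'
def blade(o):
    s=monitor.observe();print(s["time"],s["tool_pos"],s["tool_rot"],s["contact_force"],s["opening"]);b=s["tool_pos"][:2]+[.0092,-.1543]
    x=np.array([.065,-.998]);r=b-o;print("blade block x",r@x,"y off",r@[.998,.065])
E
python3 - <<'E'
from h import *
blade([.5333,-.1485])
brass(shot("top","t5"),"top",.02,(280,390,120,240));brass(shot("side","s5"),"side",.016,(190,350,200,290))
E
```

```text
9.575 [0.5233 0.0343 0.0416] [3.1405 0.     1.6293] [ 1.0551  0.2925 -1.0414] 0.023807260426527234
blade block x -0.028494055904089367 y off 0.0010668959513967537
top [307 150  11   7  64] [312.1 153.1] ctr [ 0.6261 -0.0985] yaw/size [(-1.57, 0.025), (3.12, 0.016)]
top [309 169  11   7  65] [314.1 172.1] ctr [ 0.5767 -0.1028] yaw/size [(-1.57, 0.025), (3.12, 0.015)]
top [339 185  11   4  34] [344.5 186.7] ctr [ 0.5392 -0.1783] yaw/size [(-1.57, 0.025), (3.11, 0.008)]
top [343 205  12   4  35] [348.2 206.1] ctr [ 0.4902 -0.1861] yaw/size [(-1.57, 0.027), (3.11, 0.008)]
side [278 236   5  13  43] [280.5 241.8] ctr [ 0.5817 -0.1094] yaw/size [(0.33, 0.009), (-1.47, 0.046)]
side [301 236   4  13  23] [303.3 241.3] ctr [ 0.632  -0.1026] yaw/size [(0.44, 0.006), (-1.48, 0.045)]
side [229 257   6  12  52] [231.9 262.7] ctr [ 0.4847 -0.1893] yaw/size [(0.09, 0.01), (-1.44, 0.034)]
side [255 256   6  13  74] [257.5 262.1] ctr [ 0.5362 -0.1829] yaw/size [(0.09, 0.01), (-1.5, 0.038)]
```

move_arm([
  {"x": 0,"y": -0.0005,"z": 0.0135,"wx": 0,"wy": 0,"wz": 0,"hand": 0.1},
  {"x": 0,"y": -0.0005,"z": 0.0135,"wx": 0,"wy": 0,"wz": 0,"hand": 0.1},
  {"x": -0.028,"y": -0.0005,"z": 0.0135,"wx": 0,"wy": 0,"wz": 0,"hand": 0.1},
  {"x": -0.056,"y": -0.0005,"z": 0.0135,"wx": 0,"wy": 0,"wz": 0,"hand": 0.1},
  {"x": -0.084,"y": -0.0005,"z": 0.0135,"wx": 0,"wy": 0,"wz": 0,"hand": 0.1},
  {"x": -0.084,"y": -0.0005,"z": 0.0135,"wx": 0,"wy": 0,"wz": 0,"hand": 0.1},
  {"x": -0.084,"y": -0.0005,"z": 0.0135,"wx": 0,"wy": 0,"wz": 0,"hand": 0.1},
], grip_force=40)

```text
time: 10.55
tool_pos: [0.5266, -0.0488, 0.028]
tool_rot: [-3.141, -0.001, 1.629]
contact_force: [0.6, -0.5, -0.6]
opening: 0.0235
```

move_arm([
  {"x": 0,"y": 0,"z": 0.0165,"wx": 0,"wy": 0,"wz": 0,"hand": 0.1},
  {"x": 0,"y": 0,"z": 0.0165,"wx": 0,"wy": 0,"wz": 0,"hand": 0.1},
  {"x": 0.015,"y": 0,"z": 0.0165,"wx": 0,"wy": 0,"wz": 0,"hand": 0.1},
  {"x": 0.03,"y": 0,"z": 0.0165,"wx": 0,"wy": 0,"wz": 0,"hand": 0.1},
  {"x": 0.045,"y": 0,"z": 0.0165,"wx": 0,"wy": 0,"wz": 0,"hand": 0.1},
  {"x": 0.06,"y": -0.0005,"z": 0.0165,"wx": 0,"wy": 0,"wz": 0,"hand": 0.1},
  {"x": 0.069,"y": -0.0005,"z": 0.0165,"wx": 0,"wy": 0,"wz": 0,"hand": 0.1},
  {"x": 0.076,"y": -0.0005,"z": 0.0165,"wx": 0,"wy": 0,"wz": 0,"hand": 0.1},
], grip_force=40)

```text
time: 11.55
tool_pos: [0.5219, 0.0272, 0.0118]
tool_rot: [3.141, 0.0, 1.63]
contact_force: [-0.6, -0.7, -1.2]
opening: 0.0237
```

move_arm([
  {"x": 0,"y": 0,"z": 0,"wx": 0,"wy": 0,"wz": 0,"hand": 0.1},
  {"x": -0.002,"y": 0,"z": 0,"wx": 0,"wy": 0,"wz": 0,"hand": 0.1},
  {"x": -0.002,"y": 0,"z": -0.03,"wx": 0,"wy": 0,"wz": 0,"hand": 0.1},
  {"x": -0.002,"y": 0,"z": -0.03,"wx": 0,"wy": 0,"wz": 0,"hand": 0.1},
  {"x": 0.004,"y": -0.025,"z": -0.03,"wx": 0,"wy": 0,"wz": 0,"hand": 0.1},
  {"x": 0.007,"y": -0.0485,"z": -0.03,"wx": 0,"wy": 0,"wz": 0,"hand": 0.1},
  {"x": 0.007,"y": -0.0485,"z": -0.03,"wx": 0,"wy": 0,"wz": 0,"hand": 0.1},
  {"x": 0.007,"y": -0.0485,"z": -0.03,"wx": 0,"wy": 0,"wz": 0,"hand": 0.1},
], grip_force=40)

```text
time: 12.55
tool_pos: [0.474, 0.0303, 0.0417]
tool_rot: [3.14, 0.0, 1.629]
contact_force: [-0.1, 0.3, -1.3]
opening: 0.0241
```

```bash
python3 - <<'E'
from h import *
blade([.485,-.152])
brass(shot("top","t6"),"top",.02,(280,390,120,240));brass(shot("side","s6"),"side",.016,(190,350,200,290))
E
```

```text
12.55 [0.474  0.0303 0.0417] [3.1404 0.0001 1.6292] [-0.1016  0.3333 -1.3307] 0.02411552238037335
blade block x -0.028108673827415918 y off 3.7592537999136264e-05
top [307 150  11   7  62] [312.2 153.1] ctr [ 0.6261 -0.0987] yaw/size [(-1.57, 0.025), (3.12, 0.016)]
top [309 169  11   7  62] [314.2 172.1] ctr [ 0.5768 -0.103 ] yaw/size [(-1.57, 0.025), (3.12, 0.015)]
top [311 187  11   7  62] [316.  189.8] ctr [ 0.5315 -0.1068] yaw/size [(-1.57, 0.025), (3.12, 0.015)]
top [343 205  12   4  34] [348.4 206.1] ctr [ 0.4904 -0.1864] yaw/size [(-1.57, 0.027), (3.11, 0.008)]
side [255 236   6  13  62] [257.8 241.9] ctr [ 0.5318 -0.1143] yaw/size [(0.09, 0.011), (-1.5, 0.044)]
side [278 236   5  13  43] [280.4 242. ] ctr [ 0.5816 -0.11  ] yaw/size [(0.3, 0.008), (-1.48, 0.046)]
side [301 236   4  13  22] [303.3 241.1] ctr [ 0.632  -0.1019] yaw/size [(0.48, 0.005), (-1.47, 0.045)]
side [229 257   6  12  53] [231.9 262.7] ctr [ 0.4848 -0.1895] yaw/size [(0.09, 0.01), (-1.44, 0.034)]
```

move_arm([
  {"x": 0,"y": 0,"z": 0.0135,"wx": 0,"wy": 0,"wz": 0,"hand": 0.1},
  {"x": 0,"y": 0,"z": 0.0135,"wx": 0,"wy": 0,"wz": 0,"hand": 0.1},
  {"x": -0.03,"y": 0,"z": 0.0135,"wx": 0,"wy": 0,"wz": 0,"hand": 0.1},
  {"x": -0.06,"y": 0.0005,"z": 0.0135,"wx": 0,"wy": 0,"wz": 0,"hand": 0.1},
  {"x": -0.09,"y": 0.0005,"z": 0.0135,"wx": 0,"wy": 0,"wz": 0,"hand": 0.1},
  {"x": -0.09,"y": 0.0005,"z": 0.0135,"wx": 0,"wy": 0,"wz": 0,"hand": 0.1},
  {"x": -0.09,"y": 0.0005,"z": 0.0135,"wx": 0,"wy": 0,"wz": 0,"hand": 0.1},
], grip_force=40)

```text
time: 13.52
tool_pos: [0.4785, -0.0587, 0.028]
tool_rot: [-3.141, -0.001, 1.629]
contact_force: [-0.6, -0.8, -1.0]
opening: 0.0236
```

move_arm([
  {"x": 0,"y": 0,"z": 0.0165,"wx": 0,"wy": 0,"wz": 0,"hand": 0.1},
  {"x": 0,"y": 0,"z": 0.0165,"wx": 0,"wy": 0,"wz": 0,"hand": 0.1},
  {"x": 0.016,"y": 0,"z": 0.0165,"wx": 0,"wy": 0,"wz": 0,"hand": 0.1},
  {"x": 0.032,"y": 0,"z": 0.0165,"wx": 0,"wy": 0,"wz": 0,"hand": 0.1},
  {"x": 0.048,"y": 0,"z": 0.0165,"wx": 0,"wy": 0,"wz": 0,"hand": 0.1},
  {"x": 0.064,"y": -0.0005,"z": 0.0165,"wx": 0,"wy": 0,"wz": 0,"hand": 0.1},
  {"x": 0.076,"y": -0.0005,"z": 0.0165,"wx": 0,"wy": 0,"wz": 0,"hand": 0.1},
  {"x": 0.083,"y": -0.0005,"z": 0.0165,"wx": 0,"wy": 0,"wz": 0,"hand": 0.1},
], grip_force=40)

```text
time: 14.52
tool_pos: [0.4734, 0.0246, 0.0118]
tool_rot: [3.141, 0.0, 1.631]
contact_force: [-0.1, -0.5, -0.2]
opening: 0.0233
```

move_arm([
  {"x": 0,"y": 0,"z": 0,"wx": 0,"wy": 0,"wz": 0,"hand": 0.1},
  {"x": -0.002,"y": 0,"z": 0,"wx": 0,"wy": 0,"wz": 0,"hand": 0.1},
  {"x": -0.002,"y": 0,"z": -0.03,"wx": 0,"wy": 0,"wz": 0,"hand": 0.1},
  {"x": -0.002,"y": 0,"z": -0.05,"wx": 0,"wy": 0,"wz": 0,"hand": 0.1},
  {"x": -0.002,"y": 0,"z": -0.05,"wx": 0,"wy": 0,"wz": 0,"hand": 0.1},
  {"x": -0.002,"y": 0,"z": -0.05,"wx": 0,"wy": 0,"wz": 0,"hand": 0.1},
], grip_force=40)

```text
time: 15.28
tool_pos: [0.4731, 0.0214, 0.0611]
tool_rot: [-3.141, -0.0, 1.629]
contact_force: [0.7, -0.1, -0.8]
opening: 0.0236
```

```bash
python3 - <<'E'
from h import *
blade([.485,-.152]);print(rel([.588,.1075,.0055],-.176))
brass(shot("top","t7"),"top",.02,(280,390,120,240));brass(shot("side","s7"),"side",.016,(190,350,200,290))
E
```

```text
15.275 [0.4731 0.0214 0.0611] [-3.1407 -0.0003  1.6292] [ 0.6619 -0.1174 -0.7772] 0.0235613219473695
blade block x -0.019286464512777095 y off -0.001449120111782766
{'x': np.float64(0.0792), 'y': np.float64(0.1198), 'z': np.float64(0.0555), 'wz': np.float64(13.43)}
top [307 150  11   7  61] [312.2 153. ] ctr [ 0.6263 -0.0988] yaw/size [(-1.57, 0.025), (3.12, 0.016)]
top [309 169  11   7  66] [314.1 172.1] ctr [ 0.5768 -0.1027] yaw/size [(-1.57, 0.025), (3.12, 0.015)]
top [311 187  11   7  63] [316.  189.7] ctr [ 0.5316 -0.1067] yaw/size [(-1.57, 0.025), (3.12, 0.015)]
top [312 209  12   4  40] [318.1 210.7] ctr [ 0.4787 -0.111 ] yaw/size [(-1.57, 0.027), (3.12, 0.008)]
side [232 235   6  13  49] [234.4 240.9] ctr [ 0.4799 -0.1155] yaw/size [(1.65, 0.046), (-0.08, 0.01)]
side [255 236   6  13  62] [257.7 242. ] ctr [ 0.5316 -0.1146] yaw/size [(0.09, 0.011), (-1.5, 0.044)]
side [278 236   5  13  43] [280.4 242. ] ctr [ 0.5816 -0.11  ] yaw/size [(0.3, 0.008), (-1.48, 0.046)]
side [301 236   4  13  22] [303.3 241.1] ctr [ 0.632  -0.1019] yaw/size [(0.48, 0.005), (-1.47, 0.045)]
```

All four blocks are out, so the pick goes back to the mat.

move_arm([
  {"x": 0.035,"y": 0.05,"z": 0,"wx": 0,"wy": 0,"wz": 6,"hand": 0.1},
  {"x": 0.079,"y": 0.12,"z": 0,"wx": 0,"wy": 0,"wz": 13.4,"hand": 0.1},
  {"x": 0.079,"y": 0.12,"z": 0,"wx": 0,"wy": 0,"wz": 13.4,"hand": 0.1},
  {"x": 0.079,"y": 0.12,"z": 0.025,"wx": 0,"wy": 0,"wz": 13.4,"hand": 0.1},
  {"x": 0.079,"y": 0.12,"z": 0.045,"wx": 0,"wy": 0,"wz": 13.4,"hand": 0.1},
  {"x": 0.079,"y": 0.12,"z": 0.056,"wx": 0,"wy": 0,"wz": 13.4,"hand": 0.1},
  {"x": 0.079,"y": 0.12,"z": 0.056,"wx": 0,"wy": 0,"wz": 13.4,"hand": 0.1},
  {"x": 0.079,"y": 0.12,"z": 0.056,"wx": 0,"wy": 0,"wz": 13.4,"hand": 0.1},
], grip_force=40)

```text
time: 16.38
tool_pos: [0.5887, 0.1076, 0.0056]
tool_rot: [-3.142, -0.0, 1.396]
contact_force: [-1.1, 0.2, -1.4]
opening: 0.0234
```

move_arm([
  {"x": 0,"y": 0,"z": 0,"wx": 0,"wy": 0,"wz": 0,"hand": 0.5},
  {"x": 0,"y": 0,"z": 0,"wx": 0,"wy": 0,"wz": 0,"hand": 0.5},
  {"x": 0,"y": 0,"z": 0,"wx": 0,"wy": 0,"wz": 0,"hand": 0.5},
  {"x": 0,"y": 0,"z": -0.04,"wx": 0,"wy": 0,"wz": 0,"hand": 0.5},
  {"x": 0,"y": 0,"z": -0.1,"wx": 0,"wy": 0,"wz": 0,"hand": 0.5},
  {"x": 0,"y": 0,"z": -0.1,"wx": 0,"wy": 0,"wz": 0,"hand": 0.5},
], grip_force=40)

```text
time: 17.12
tool_pos: [0.5919, 0.1079, 0.111]
tool_rot: [3.131, -0.002, 1.396]
contact_force: [0.2, -0.8, 0.4]
opening: 0.0458
```

```bash
python3 - <<'E'
from h import *
s=monitor.observe();print(s["time"],s["tool_pos"],s["tool_rot"],s["contact_force"],s["opening"])
for n,p in (("A",(.627,-.0995)),("B",(.5782,-.1035)),("C",(.5315,-.107)),("D",(.479,-.112))):
    print(n,rel([*p,.10],.062))
t=shot("top","t8");brass(t,"top",.02,(280,390,120,240));sd=shot("side","s8");brass(sd,"side",.016,(190,350,200,290))
cv2.imwrite("pics/t8b.png",cv2.resize(t[115:260,150:370],(800,527),interpolation=cv2.INTER_CUBIC))
for v in range(148,158):print(v,t[v,304:324].sum(1)//3)
E
```

```text
17.125 [0.5919 0.1079 0.111 ] [ 3.1314 -0.0025  1.3959] [ 0.1535 -0.8203  0.3911] 0.04579676060220137
A {'x': np.float64(-0.1981), 'y': np.float64(0.0706), 'z': np.float64(0.0112), 'wz': np.float64(-13.57)}
B {'x': np.float64(-0.2106), 'y': np.float64(0.0232), 'z': np.float64(0.0107), 'wz': np.float64(-13.57)}
C {'x': np.float64(-0.2221), 'y': np.float64(-0.0222), 'z': np.float64(0.0102), 'wz': np.float64(-13.57)}
D {'x': np.float64(-0.2362), 'y': np.float64(-0.073), 'z': np.float64(0.0097), 'wz': np.float64(-13.57)}
top [307 150  11   7  66] [312.1 153.3] ctr [ 0.6256 -0.0984] yaw/size [(-1.57, 0.025), (3.12, 0.016)]
top [309 169  11   7  66] [314.1 172.1] ctr [ 0.5768 -0.1028] yaw/size [(-1.57, 0.025), (3.12, 0.015)]
top [311 187  11   7  65] [315.9 189.9] ctr [ 0.5311 -0.1065] yaw/size [(-1.57, 0.025), (3.12, 0.015)]
top [312 207  12   6  65] [317.6 209.6] ctr [ 0.4815 -0.1099] yaw/size [(-1.57, 0.027), (3.12, 0.013)]
side [232 235   6  13  48] [234.4 240.8] ctr [ 0.4798 -0.1152] yaw/size [(1.64, 0.046), (-0.09, 0.01)]
side [255 236   6  13  64] [257.7 241.8] ctr [ 0.5315 -0.1142]
[... 417 characters left out ...]
167]
150 [169 169 146 133 124 117 120 119 115 115 112 108 106 113 155 169 168 169
 170 168]
151 [169 146 122 107 105 102 102 101 101  99 100  99  97 103 155 168 169 168
 168 169]
152 [169 127  92  98 105 103 103  84  69  93 105 104 102 110 155 169 169 169
 168 168]
153 [168 145 101 101 108 107 110  90  69  93 105 107 104 109 156 169 168 169
 167 168]
154 [169 146 101 100 110 110 110 108 106 106 108 106 108 107 156 169 169 169
 167 167]
155 [168 146  89 103 118 115 114 115 112 112 110 107  93  90 122 158 168 169
 167 169]
156 [167 168  99  43  48  46  44  41  49  47  48  47  43  64 144 167 169 168
 169 167]
157 [168 169 112  91  99 100  97  98 120 129 129 129 153 164 168 169 169 170
 168 166]
```

View pics/t8b.png

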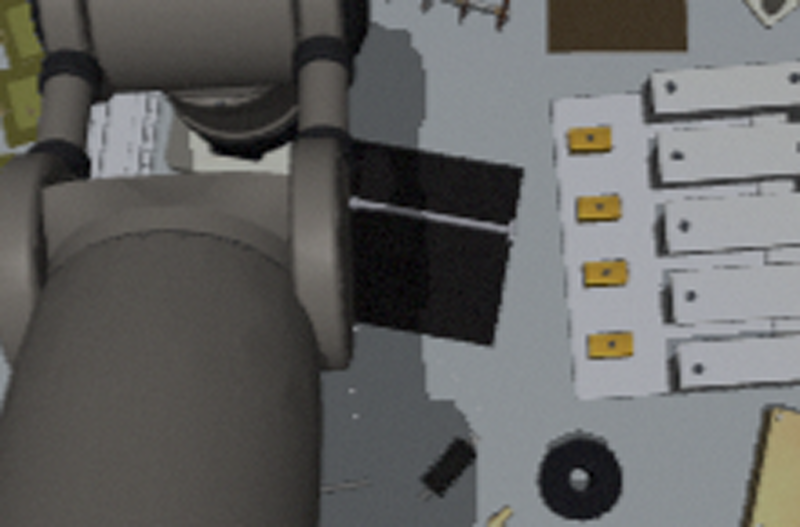

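The pick is back on the mat, with its rod at (350–510, 200–228), and the four blocks stand free on the apron at (590,138), (598,207), (605,272) and (610,344). Next I'll measure the rail precisely from the first pictures.

```bash
python3 - <<'E'
from h import *
t=cv2.imread("pics/t0.png") if 0 else cv2.imread("pics/top0.png")
g=t.astype(int).sum(2)//3
for v in (138,145,155,165,175,185,195,200):
    print(v,list(g[v,162:198]))
print("end plate");
for v in range(128,140):print(v,list(g[v,170:198]))
s=cv2.imread("pics/side0.png").astype(int).sum(2)//3
print("side end");
for v in range(172,188):print(v,list(s[v,300:324]))
E
```

```text
138 [np.int64(81), np.int64(78), np.int64(82), np.int64(75), np.int64(63), np.int64(58), np.int64(63), np.int64(110), np.int64(122), np.int64(125), np.int64(123), np.int64(123), np.int64(122), np.int64(135), np.int64(146), np.int64(143), np.int64(146), np.int64(147), np.int64(98), np.int64(128), np.int64(146), np.int64(142), np.int64(144), np.int64(146), np.int64(143), np.int64(144), np.int64(144), np.int64(144), np.int64(144), np.int64(124), np.int64(134), np.int64(143), np.int64(91), np.int64(107), np.int64(125), np.int64(122)]
145 [np.int64(82), np.int64(82), np.int64(82), np.int64(80), np.int64(81), np.int64(71), np.int64(58), np.int64(55), np.int64(65), np.int64(111), np.int64(124), np.int64(126), np.int64(138), np.int64(144), np.int64(142), np.int64(144), np.int64(147), np.int64(98), np.int64(128), np.int64(147), np.int64(148), np.int64(147), np.int64(148), np.int64(149), np.int64(147), np.int64(147), np.int64(145), np.int64(147), np.int64(102), np.int64(111), np.int64(142), np.int64(92), np.int64(107), np.int64(123), np.int64(125), np.int64(124)]
155 [np.int64(124), np.int64(1
[... 13358 characters left out ...]
214), np.int64(219), np.int64(217), np.int64(216), np.int64(217), np.int64(212), np.int64(219), np.int64(217), np.int64(218), np.int64(217), np.int64(220), np.int64(216), np.int64(218), np.int64(217), np.int64(216), np.int64(215), np.int64(213), np.int64(214), np.int64(215), np.int64(215), np.int64(215), np.int64(216), np.int64(214)]
187 [np.int64(214), np.int64(216), np.int64(215), np.int64(216), np.int64(215), np.int64(215), np.int64(215), np.int64(216), np.int64(217), np.int64(214), np.int64(218), np.int64(216), np.int64(217), np.int64(219), np.int64(216), np.int64(216), np.int64(217), np.int64(214), np.int64(215), np.int64(217), np.int64(215), np.int64(213), np.int64(216), np.int64(214)]
```

```bash
python3 - <<'E'
from h import *
g=cv2.imread("pics/top0.png").astype(float).mean(2)
P=[]
for v in range(140,202):
    r=g[v];c0=172.3+(195-v)*.14
    def dk(c):
        u=np.arange(int(round(c))-2,int(round(c))+4);w=np.clip(143-r[u],0,None);return (u*w).sum()/w.sum() if w.sum()>15 else np.nan
    a=dk(c0)
    w1=ray("top",a,v,.0085)[:2]; P.append(w1)
P=np.array(P);P=P[~np.isnan(P[:,0])]
k=np.polyfit(P[:,0],P[:,1],1)
for _ in range(3):
    e=P[:,1]-np.polyval(k,P[:,0]);m=abs(e)<.003;k=np.polyfit(P[m,0],P[m,1],1)
print("left inner wall line slope",k,m.sum(),e[m].std())
yaw=np.arctan(k[0])
# other lines at row 195 & 145
for v,d1,d2,ol,orr in ((195,172.27,183.27,166.7,185.5),(175,175.25,186.6,169.8,188.6),(145,179.25,190.4,173.6,192.6)):
    n=np.array([-np.sin(yaw),np.cos(yaw)])
    q=[ray("top",u,v,z)[:2] for u,z in((d1,.0085),(d2,.0085),(ol,.006),(orr,.006))]
    c=[n@a for a in q];print(v,"d1-10",c[0]-.010,"d2+18",c[1]+.018,"outer mid",(c[2]+c[3])/2,"width",c[2]-c[3])
n=np.array([-np.sin(yaw),np.cos(yaw)])
print("endplate centre",n@ray("top",183,133,.024)[:2],"knob",n@ray("top",155+(488-423)/4.6-.39,125+450/4.6-.39,.0565)[:2])
e=np.array([n[1],-n[0]])
print("yaw",yaw,"end face along",[e@ray("top",u,v,.024)[:2] for u,v in((176,134.7),(183,135.2),(190,135.6))])
print("saddle front",e@ray("top",155+(512-423)/4.6-.39,125+364/4.6-.39,.0255)[:2])
E
```

```text
left inner wall line slope [-0.1007  0.3111] 62 0.000613407898656208
195 d1-10 0.2996205057814915 d2+18 0.299470301159734 outer mid 0.3004629880598457 width 0.04824075365427366
175 d1-10 0.29911869886951514 d2+18 0.29784946545882873 outer mid 0.2995740239775337 width 0.04861210141541361
145 d1-10 0.29957840804950703 d2+18 0.298486347846506 outer mid 0.3001769214453579 width 0.04970789645517665
endplate centre 0.30012798143091673 knob 0.29627407101857206
yaw -0.10037034791798559 end face along [np.float64(0.6462905595285665), np.float64(0.6467160463759388), np.float64(0.6474053764929284)]
saddle front 0.46781811649690985
```

move_arm([
  {"x": -0.06,"y": 0.02,"z": 0,"wx": 0,"wy": 0,"wz": -4,"hand": 0.4},
  {"x": -0.12,"y": 0.04,"z": 0.01,"wx": 0,"wy": 0,"wz": -9,"hand": 0.4},
  {"x": -0.18,"y": 0.06,"z": 0.03,"wx": 0,"wy": 0,"wz": -13.5,"hand": 0.4},
  {"x": -0.198,"y": 0.0705,"z": 0.05,"wx": 0,"wy": 0,"wz": -13.5,"hand": 0.4},
  {"x": -0.198,"y": 0.0705,"z": 0.05,"wx": 0,"wy": 0,"wz": -13.5,"hand": 0.4},
  {"x": -0.198,"y": 0.0705,"z": 0.05,"wx": 0,"wy": 0,"wz": -13.5,"hand": 0.4},
  {"x": -0.198,"y": 0.0705,"z": 0.05,"wx": 0,"wy": 0,"wz": -13.5,"hand": 0.4},
], grip_force=20)

```text
time: 18.1
tool_pos: [0.6237, -0.0982, 0.0562]
tool_rot: [3.141, -0.0, 1.633]
contact_force: [1.0, -0.0, 0.4]
opening: 0.0366
```

```bash
python3 - <<'E'
from h import *
s=monitor.observe();print(s["time"],s["tool_pos"],s["tool_rot"],s["contact_force"],s["opening"])
print(rel([.627,-.0993,.011],.062))
sd=shot("side","s9");brass(sd,"side",.016,(190,350,200,290))
t=shot("top","t9");brass(t,"top",.02,(280,390,120,240))
E
```

```text
18.1 [ 0.6237 -0.0982  0.0562] [ 3.1411 -0.0001  1.6332] [ 0.9659 -0.0404  0.4241] 0.03661729312836038
{'x': np.float64(-0.0013), 'y': np.float64(0.0032), 'z': np.float64(0.0452), 'wz': np.float64(0.02)}
side [232 235   6  13  48] [234.3 240.8] ctr [ 0.4796 -0.115 ] yaw/size [(1.64, 0.046), (-0.12, 0.01)]
side [256 236   5  13  56] [258.  242.2] ctr [ 0.5322 -0.1156] yaw/size [(0.09, 0.009), (-1.5, 0.044)]
side [278 236   5  13  44] [280.5 241.7] ctr [ 0.5816 -0.1089] yaw/size [(0.3, 0.009), (-1.48, 0.046)]
side [301 236   4  13  23] [303.3 241.3] ctr [ 0.632  -0.1026] yaw/size [(0.44, 0.006), (-1.48, 0.045)]
```

move_arm([
  {"x": -0.001,"y": 0.003,"z": 0.02,"wx": 0,"wy": 0,"wz": 0,"hand": 0.4},
  {"x": -0.001,"y": 0.003,"z": 0.045,"wx": 0,"wy": 0,"wz": 0,"hand": 0.4},
  {"x": -0.001,"y": 0.003,"z": 0.045,"wx": 0,"wy": 0,"wz": 0,"hand": 0.4},
  {"x": -0.001,"y": 0.003,"z": 0.045,"wx": 0,"wy": 0,"wz": 0,"hand": 0.05},
  {"x": -0.001,"y": 0.003,"z": 0.045,"wx": 0,"wy": 0,"wz": 0,"hand": 0.05},
  {"x": -0.001,"y": 0.003,"z": 0.045,"wx": 0,"wy": 0,"wz": 0,"hand": 0.05},
  {"x": -0.001,"y": 0.003,"z": 0,"wx": 0,"wy": 0,"wz": 0,"hand": 0.05},
  {"x": -0.001,"y": 0.003,"z": -0.03,"wx": 0,"wy": 0,"wz": 0,"hand": 0.05},
], grip_force=20)

```text
time: 19.2
tool_pos: [0.6272, -0.1006, 0.0877]
tool_rot: [3.14, 0.001, 1.631]
contact_force: [-0.2, -0.3, -0.4]
opening: 0.0158
```

```bash
cat >> h.py <<'E'
E_=np.array([np.cos(-.1004),np.sin(-.1004)]);N_=np.array([-E_[1],E_[0]])
def rail(x,y=0):return E_*(.5465+x)+N_*(.2995+y)
def rr():
    s=monitor.observe();p=s["tool_pos"][:2];print("t",s["time"],"rail x,y",E_@p-.5465,N_@p-.2995,"z",s["tool_pos"][2],"rot",s["tool_rot"],"F",s["contact_force"],"op",s["opening"])
E
python3 - <<'E'
from h import *
rr();print(rel([*rail(.083),.09],-.1004+np.pi/2))
E
```

```text
t 19.2 rail x,y 0.08761685832534682 -0.33669997721008943 z 0.08768857168045499 rot [3.1399 0.0005 1.6315] F [-0.1804 -0.2644 -0.4126] op 0.015832292761642434
{'x': np.float64(0.3331), 'y': np.float64(0.0494), 'z': np.float64(-0.0024), 'wz': np.float64(-80.77)}
```

move_arm([
  {"x": 0.04,"y": 0.006,"z": 0,"wx": 0,"wy": 0,"wz": -10,"hand": 0.05},
  {"x": 0.09,"y": 0.012,"z": 0,"wx": 0,"wy": 0,"wz": -20,"hand": 0.05},
  {"x": 0.13,"y": 0.02,"z": 0,"wx": 0,"wy": 0,"wz": -30,"hand": 0.05},
  {"x": 0.175,"y": 0.026,"z": 0,"wx": 0,"wy": 0,"wz": -40,"hand": 0.05},
  {"x": 0.22,"y": 0.032,"z": 0,"wx": 0,"wy": 0,"wz": -50,"hand": 0.05},
  {"x": 0.26,"y": 0.038,"z": 0,"wx": 0,"wy": 0,"wz": -60,"hand": 0.05},
  {"x": 0.3,"y": 0.044,"z": 0,"wx": 0,"wy": 0,"wz": -70,"hand": 0.05},
  {"x": 0.333,"y": 0.049,"z": 0,"wx": 0,"wy": 0,"wz": -80.5,"hand": 0.05},
], grip_force=20)

```text
time: 20.2
tool_pos: [0.6553, 0.2367, 0.086]
tool_rot: [3.141, 0.0, 3.043]
contact_force: [-0.2, -0.1, -1.1]
opening: 0.0157
```

move_arm([
  {"x": 0,"y": 0,"z": 0,"wx": 0,"wy": 0,"wz": 0,"hand": 0.05},
  {"x": 0,"y": 0,"z": 0,"wx": 0,"wy": 0,"wz": 0,"hand": 0.05},
  {"x": 0,"y": 0,"z": 0,"wx": 0,"wy": 0,"wz": 0,"hand": 0.05},
], grip_force=20)

```text
time: 20.58
tool_pos: [0.6555, 0.2336, 0.0859]
tool_rot: [-3.141, -0.0, 3.034]
contact_force: [0.1, -0.0, -0.3]
opening: 0.0155
```

```bash
python3 - <<'E'
from h import *
rr();print(rel([*rail(.082),.0145],-.1004+np.pi/2),monitor.observe()["qpos"])
brass(shot("side","s10"),"side",.085)
E
```

```text
t 20.575 rail x,y 0.08232439905119715 -0.0013414223849494422 z 0.08587432938501985 rot [-3.1413 -0.0001  3.0341] F [ 0.1169 -0.0339 -0.27  ] op 0.015546963496691654
{'x': np.float64(0.0003), 'y': np.float64(0.0014), 'z': np.float64(0.0714), 'wz': np.float64(-0.41)} [ 0.2325  0.7758  1.164  -0.0002  1.2019 -1.2307]
side [303 152   9   7  19] [305.4 156.3] ctr [0.6468 0.228 ] yaw/size [(1.24, 0.031), (-1.19, 0.05)]
side [303 160   9   4  31] [307.5 161.4] ctr [0.6509 0.1898] yaw/size [(0.1, 0.023), (-1.63, 0.022)]
side [426 167   9   4  18] [429.6 167.8] ctr [0.987  0.1788] yaw/size [(0.1, 0.023), (-1.92, 0.022)]
side [437 167  13   4  28] [442.4 168.3] ctr [1.0215 0.179 ] yaw/size [(1.22, 0.022), (0.1, 0.034)]
side [270 168  10   5  17] [273.1 170.8] ctr [0.5552 0.1146] yaw/size [(1.41, 0.022), (-0.82, 0.036)]
side [385 169  12   3  21] [391.1 169.9] ctr [0.8761 0.1535] yaw/size [(1.26, 0.013), (-0.43, 0.029)]
side [452 169  18   9  43] [461.4 172.9] ctr [1.061  0.1528] yaw/size [(1.13, 0.052), (-0.4, 0.042)]
side [297 170   9   6  14] [300.4 172.8] ctr [0.628  0.1095] yaw/size [(1.23
[... 1379 characters left out ...]
[369.7 255.1] ctr [ 0.7395 -0.2289] yaw/size [(0.52, 0.019), (-1.58, 0.003)]
side [383 255  11   8  15] [388.1 258.3] ctr [ 0.7702 -0.235 ] yaw/size [(1.01, 0.002), (-0.93, 0.022)]
side [359 263  18  35 350] [367.4 279. ] ctr [ 0.7228 -0.2923] yaw/size [(1.27, 0.083), (-0.23, 0.023)]
side [380 268  17  33 216] [388.1 281.9] ctr [ 0.7547 -0.2962] yaw/size [(1.19, 0.087), (-0.32, 0.014)]
side [427 279  37  12 220] [443.8 285. ] ctr [ 0.842  -0.2952] yaw/size [(1.19, 0.026), (-0.04, 0.056)]
side [353 324  28  24 428] [367.1 335.5] ctr [ 0.6998 -0.4046] yaw/size [(1.24, 0.031), (-0.21, 0.038)]
side [407 366   6  12  12] [409.4 371.5] ctr [ 0.7405 -0.4534] yaw/size [(0.47, 0.001), (-1.47, 0.014)]
```

move_arm([
  {"x": 0,"y": 0.0013,"z": 0.03,"wx": 0,"wy": 0,"wz": -0.4,"hand": 0.05},
  {"x": 0,"y": 0.0013,"z": 0.055,"wx": 0,"wy": 0,"wz": -0.4,"hand": 0.05},
  {"x": 0,"y": 0.0013,"z": 0.063,"wx": 0,"wy": 0,"wz": -0.4,"hand": 0.05},
  {"x": 0,"y": 0.0013,"z": 0.067,"wx": 0,"wy": 0,"wz": -0.4,"hand": 0.05},
  {"x": 0,"y": 0.0013,"z": 0.071,"wx": 0,"wy": 0,"wz": -0.4,"hand": 0.05},
  {"x": 0,"y": 0.0013,"z": 0.071,"wx": 0,"wy": 0,"wz": -0.4,"hand": 0.05},
  {"x": 0,"y": 0.0013,"z": 0.071,"wx": 0,"wy": 0,"wz": -0.4,"hand": 0.05},
], grip_force=20)

```text
time: 21.5
tool_pos: [0.6558, 0.2363, 0.0154]
tool_rot: [3.141, 0.001, 3.043]
contact_force: [-0.4, 0.5, -0.4]
opening: 0.0153
```

```bash
python3 - <<'E'
from h import *
rr()
E
```

```text
t 21.5 rail x,y 0.08235214664754531 0.0013909422024241391 z 0.01536920170490418 rot [3.1412 0.0009 3.0435] F [-0.4108  0.4553 -0.3756] op 0.015288778918453398
```

move_arm([
  {"x": 0,"y": -0.001,"z": 0.0015,"wx": 0,"wy": 0,"wz": 0,"hand": 0.05},
  {"x": 0,"y": -0.001,"z": 0.0015,"wx": 0,"wy": 0,"wz": 0,"hand": 0.05},
  {"x": 0,"y": -0.001,"z": 0.0015,"wx": 0,"wy": 0,"wz": 0,"hand": 0.05},
  {"x": 0,"y": -0.001,"z": 0.0015,"wx": 0,"wy": 0,"wz": 0,"hand": 0.4},
  {"x": 0,"y": -0.001,"z": 0.0015,"wx": 0,"wy": 0,"wz": 0,"hand": 0.4},
  {"x": 0,"y": -0.001,"z": 0.0015,"wx": 0,"wy": 0,"wz": 0,"hand": 0.4},
  {"x": 0,"y": -0.001,"z": -0.03,"wx": 0,"wy": 0,"wz": 0,"hand": 0.4},
  {"x": 0,"y": -0.001,"z": -0.07,"wx": 0,"wy": 0,"wz": 0,"hand": 0.4},
], grip_force=20)

```text
time: 22.5
tool_pos: [0.6546, 0.235, 0.0842]
tool_rot: [-3.141, -0.003, 3.043]
contact_force: [1.1, 1.1, -0.2]
opening: 0.0366
```

```bash
python3 - <<'E'
from h import *
rr();print(rel([.5778,-.1035,.07],.062))
sd=shot("side","s11");brass(sd,"side",.02,(240,330,150,250));print(proj("side",[*rail(.085),.014]))
cv2.imwrite("pics/s11b.png",cv2.resize(sd[140:200,210:340],None,fx=6,fy=6,interpolation=cv2.INTER_CUBIC))
E
```

```text
t 22.5 rail x,y 0.08129174019425123 -2.79893097556716e-05 z 0.08423284901965589 rot [-3.1407 -0.0027  3.0435] F [ 1.0715  1.1337 -0.1519] op 0.036614002158923305
{'x': np.float64(0.0433), 'y': np.float64(-0.3444), 'z': np.float64(0.0147), 'wz': np.float64(80.83)}
side [303 160   9   4  29] [307.2 161.4] ctr [0.6633 0.3438] yaw/size [(0.1, 0.027), (-1.63, 0.026)]
side [270 168  10   5  17] [273.1 170.8] ctr [0.5524 0.257 ] yaw/size [(1.41, 0.025), (-0.82, 0.042)]
side [288 169   8   6  14] [292.1 172.9] ctr [0.6116 0.2478] yaw/size [(1.0, 0.03), (-1.34, 0.038)]
side [297 170  14  10  52] [304.3 175.6] ctr [0.6487 0.2315] yaw/size [(1.37, 0.043), (-0.8, 0.057)]
side [323 196   7   5  18] [326.  198.6] ctr [0.7006 0.0917] yaw/size [(0.1, 0.016), (-1.68, 0.023)]
side [255 236   6  13  63] [257.7 241.9] ctr [ 0.5319 -0.1198] yaw/size [(0.09, 0.011), (-1.5, 0.044)]
side [278 236   5  13  43] [280.5 241.8] ctr [ 0.5816 -0.1149] yaw/size [(0.33, 0.009), (-1.47, 0.045)]
[307.2858 177.0728]
```

View pics/s11b.png

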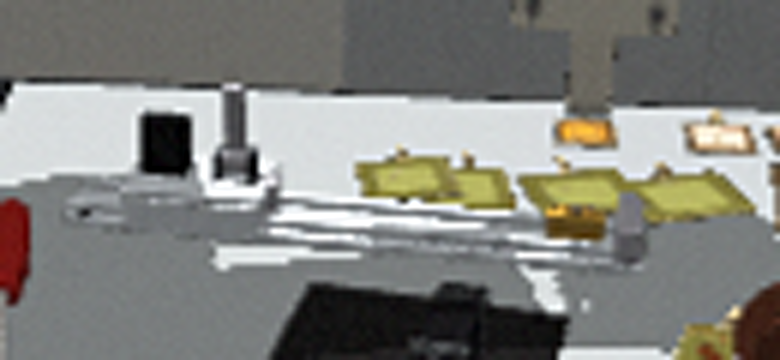

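Block A lies in the channel next to the end plate: brass at (575,222), plate at (628,230). Next is B.

move_arm([
  {"x": 0.005,"y": -0.04,"z": 0,"wx": 0,"wy": 0,"wz": 10,"hand": 0.4},
  {"x": 0.01,"y": -0.085,"z": 0,"wx": 0,"wy": 0,"wz": 20,"hand": 0.4},
  {"x": 0.016,"y": -0.13,"z": 0,"wx": 0,"wy": 0,"wz": 30,"hand": 0.4},
  {"x": 0.022,"y": -0.175,"z": 0,"wx": 0,"wy": 0,"wz": 40,"hand": 0.4},
  {"x": 0.027,"y": -0.22,"z": 0,"wx": 0,"wy": 0,"wz": 50,"hand": 0.4},
  {"x": 0.032,"y": -0.265,"z": 0,"wx": 0,"wy": 0,"wz": 60,"hand": 0.4},
  {"x": 0.038,"y": -0.305,"z": 0,"wx": 0,"wy": 0,"wz": 70.5,"hand": 0.4},
  {"x": 0.043,"y": -0.344,"z": 0.01,"wx": 0,"wy": 0,"wz": 81,"hand": 0.4},
], grip_force=20)

```text
time: 23.55
tool_pos: [0.5792, -0.1045, 0.0754]
tool_rot: [3.139, 0.001, 1.623]
contact_force: [0.0, -0.3, -0.9]
opening: 0.0364
```

move_arm([
  {"x": 0,"y": 0,"z": 0.01,"wx": 0,"wy": 0,"wz": 0,"hand": 0.4},
  {"x": 0,"y": 0,"z": 0.01,"wx": 0,"wy": 0,"wz": 0,"hand": 0.4},
  {"x": 0,"y": 0,"z": 0.01,"wx": 0,"wy": 0,"wz": 0,"hand": 0.4},
  {"x": 0,"y": 0,"z": 0.01,"wx": 0,"wy": 0,"wz": 0,"hand": 0.4},
  {"x": 0,"y": 0,"z": 0.01,"wx": 0,"wy": 0,"wz": 0,"hand": 0.4},
], grip_force=20)

```text
time: 24.18
tool_pos: [0.5792, -0.1023, 0.065]
tool_rot: [3.141, 0.0, 1.631]
contact_force: [-0.5, 0.0, 0.6]
opening: 0.0373
```

```bash
python3 - <<'E'
from h import *
rr();print(rel([.5778,-.1035,.011],.062))
brass(shot("side","s12"),"side",.016,(200,330,220,260))
E
```

```text
t 24.175 rail x,y 0.04007880932153607 -0.343243947813469 z 0.06500799367238294 rot [3.141  0.0001 1.6309] F [-0.4996  0.0457  0.5672] op 0.03727869354709954
{'x': np.float64(-0.0011), 'y': np.float64(-0.0015), 'z': np.float64(0.054), 'wz': np.float64(-0.11)}
side [232 235   6  13  50] [234.4 240.9] ctr [ 0.4799 -0.1156] yaw/size [(1.65, 0.046), (-0.08, 0.01)]
side [256 236   5  13  58] [258.  242.3] ctr [ 0.5322 -0.1156] yaw/size [(0.09, 0.009), (-1.5, 0.044)]
side [278 236   5  13  45] [280.6 241.8] ctr [ 0.5818 -0.1094] yaw/size [(0.3, 0.009), (-1.48, 0.046)]
```

move_arm([
  {"x": -0.001,"y": -0.0015,"z": 0.03,"wx": 0,"wy": 0,"wz": 0,"hand": 0.4},
  {"x": -0.001,"y": -0.0015,"z": 0.054,"wx": 0,"wy": 0,"wz": 0,"hand": 0.4},
  {"x": -0.001,"y": -0.0015,"z": 0.054,"wx": 0,"wy": 0,"wz": 0,"hand": 0.4},
  {"x": -0.001,"y": -0.0015,"z": 0.054,"wx": 0,"wy": 0,"wz": 0,"hand": 0.05},
  {"x": -0.001,"y": -0.0015,"z": 0.054,"wx": 0,"wy": 0,"wz": 0,"hand": 0.05},
  {"x": -0.001,"y": -0.0015,"z": 0.054,"wx": 0,"wy": 0,"wz": 0,"hand": 0.05},
  {"x": -0.001,"y": -0.0015,"z": 0.01,"wx": 0,"wy": 0,"wz": 0,"hand": 0.05},
  {"x": -0.001,"y": -0.0015,"z": -0.025,"wx": 0,"wy": 0,"wz": 0,"hand": 0.05},
], grip_force=20)

```text
time: 25.22
tool_pos: [0.5776, -0.104, 0.0912]
tool_rot: [3.141, 0.0, 1.63]
contact_force: [0.6, -0.0, -0.5]
opening: 0.0159
```

move_arm([
  {"x": 0.04,"y": 0.008,"z": 0,"wx": 0,"wy": 0,"wz": -10,"hand": 0.05},
  {"x": 0.085,"y": 0.016,"z": 0,"wx": 0,"wy": 0,"wz": -20,"hand": 0.05},
  {"x": 0.13,"y": 0.024,"z": 0,"wx": 0,"wy": 0,"wz": -30,"hand": 0.05},
  {"x": 0.175,"y": 0.032,"z": 0,"wx": 0,"wy": 0,"wz": -40,"hand": 0.05},
  {"x": 0.22,"y": 0.04,"z": 0,"wx": 0,"wy": 0,"wz": -50,"hand": 0.05},
  {"x": 0.26,"y": 0.05,"z": 0,"wx": 0,"wy": 0,"wz": -60,"hand": 0.05},
  {"x": 0.3,"y": 0.058,"z": 0,"wx": 0,"wy": 0,"wz": -70.5,"hand": 0.05},
  {"x": 0.338,"y": 0.065,"z": 0,"wx": 0,"wy": 0,"wz": -80.9,"hand": 0.05},
], grip_force=20)

```text
time: 26.22
tool_pos: [0.6225, 0.2387, 0.09]
tool_rot: [3.141, 0.0, 3.048]
contact_force: [0.1, 0.3, -0.3]
opening: 0.0158
```

move_arm([
  {"x": 0,"y": 0,"z": 0,"wx": 0,"wy": 0,"wz": 0,"hand": 0.05},
  {"x": 0,"y": 0,"z": 0,"wx": 0,"wy": 0,"wz": 0,"hand": 0.05},
  {"x": 0,"y": 0,"z": 0.03,"wx": 0,"wy": 0,"wz": 0,"hand": 0.05},
  {"x": 0,"y": 0,"z": 0.03,"wx": 0,"wy": 0,"wz": 0,"hand": 0.05},
  {"x": 0,"y": 0,"z": 0.03,"wx": 0,"wy": 0,"wz": 0,"hand": 0.05},
  {"x": 0,"y": 0,"z": 0.03,"wx": 0,"wy": 0,"wz": 0,"hand": 0.05},
], grip_force=20)

```text
time: 26.98
tool_pos: [0.6233, 0.237, 0.0611]
tool_rot: [3.141, 0.002, 3.041]
contact_force: [0.6, 1.1, -0.5]
opening: 0.0156
```

```bash
python3 - <<'E'
from h import *
rr();print(rel([*rail(.0485),.0142],-.1004+np.pi/2))
E
```

```text
t 26.975 rail x,y 0.049899192550075355 -0.0012220686534767933 z 0.06113150281466985 rot [3.1408 0.002  3.0409] F [ 0.58    1.0627 -0.4969] op 0.015566134412696636
{'x': np.float64(0.0015), 'y': np.float64(0.0012), 'z': np.float64(0.0469), 'wz': np.float64(-0.02)}
```

move_arm([
  {"x": 0.0015,"y": 0.0008,"z": 0.03,"wx": 0,"wy": 0,"wz": 0,"hand": 0.05},
  {"x": 0.0015,"y": 0.0008,"z": 0.038,"wx": 0,"wy": 0,"wz": 0,"hand": 0.05},
  {"x": 0.0015,"y": 0.0008,"z": 0.042,"wx": 0,"wy": 0,"wz": 0,"hand": 0.05},
  {"x": 0.0015,"y": 0.0008,"z": 0.0465,"wx": 0,"wy": 0,"wz": 0,"hand": 0.05},
  {"x": 0.0015,"y": 0.0008,"z": 0.0465,"wx": 0,"wy": 0,"wz": 0,"hand": 0.05},
  {"x": 0.0015,"y": 0.0008,"z": 0.0465,"wx": 0,"wy": 0,"wz": 0,"hand": 0.05},
  {"x": 0.0015,"y": 0.0008,"z": 0.0465,"wx": 0,"wy": 0,"wz": 0,"hand": 0.05},
], grip_force=20)

```text
time: 27.85
tool_pos: [0.6215, 0.2383, 0.0138]
tool_rot: [3.141, 0.001, 3.042]
contact_force: [0.6, 0.1, 1.9]
opening: 0.0155
```

```bash
python3 - <<'E'
from h import *
rr();print(rel([.5315,-.107,.065],.062))
E
```

```text
t 27.85 rail x,y 0.0479531227929646 -0.00011875307882691644 z 0.013810117181431887 rot [3.1412 0.001  3.0417] F [0.6173 0.054  1.9356] op 0.015526561594225887
{'x': np.float64(0.055), 'y': np.float64(-0.3525), 'z': np.float64(-0.0514), 'wz': np.float64(80.73)}
```

move_arm([
  {"x": 0,"y": 0,"z": 0,"wx": 0,"wy": 0,"wz": 0,"hand": 0.4},
  {"x": 0,"y": 0,"z": 0,"wx": 0,"wy": 0,"wz": 0,"hand": 0.4},
  {"x": 0,"y": 0,"z": 0,"wx": 0,"wy": 0,"wz": 0,"hand": 0.4},
  {"x": 0,"y": 0,"z": -0.03,"wx": 0,"wy": 0,"wz": 0,"hand": 0.4},
  {"x": 0,"y": 0,"z": -0.07,"wx": 0,"wy": 0,"wz": 0,"hand": 0.4},
  {"x": 0,"y": 0,"z": -0.07,"wx": 0,"wy": 0,"wz": 0,"hand": 0.4},
], grip_force=20)

```text
time: 28.6
tool_pos: [0.6232, 0.2388, 0.087]
tool_rot: [3.139, 0.007, 3.042]
contact_force: [-0.0, 0.4, 0.3]
opening: 0.0368
```

move_arm([
  {"x": 0.007,"y": -0.04,"z": 0,"wx": 0,"wy": 0,"wz": 10,"hand": 0.4},
  {"x": 0.013,"y": -0.085,"z": 0,"wx": 0,"wy": 0,"wz": 20,"hand": 0.4},
  {"x": 0.02,"y": -0.13,"z": 0,"wx": 0,"wy": 0,"wz": 30,"hand": 0.4},
  {"x": 0.027,"y": -0.175,"z": 0,"wx": 0,"wy": 0,"wz": 40,"hand": 0.4},
  {"x": 0.034,"y": -0.22,"z": 0,"wx": 0,"wy": 0,"wz": 50,"hand": 0.4},
  {"x": 0.041,"y": -0.265,"z": 0,"wx": 0,"wy": 0,"wz": 60,"hand": 0.4},
  {"x": 0.048,"y": -0.31,"z": 0,"wx": 0,"wy": 0,"wz": 70.5,"hand": 0.4},
  {"x": 0.055,"y": -0.3525,"z": 0.01,"wx": 0,"wy": 0,"wz": 80.8,"hand": 0.4},
], grip_force=20)

```text
time: 29.6
tool_pos: [0.5308, -0.1085, 0.073]
tool_rot: [3.141, 0.0, 1.625]
contact_force: [0.4, -0.2, 0.0]
opening: 0.0371
```

move_arm([
  {"x": 0,"y": 0,"z": 0.01,"wx": 0,"wy": 0,"wz": 0,"hand": 0.4},
  {"x": 0,"y": 0,"z": 0.01,"wx": 0,"wy": 0,"wz": 0,"hand": 0.4},
  {"x": 0,"y": 0,"z": 0.01,"wx": 0,"wy": 0,"wz": 0,"hand": 0.4},
  {"x": 0,"y": 0,"z": 0.01,"wx": 0,"wy": 0,"wz": 0,"hand": 0.4},
  {"x": 0,"y": 0,"z": 0.01,"wx": 0,"wy": 0,"wz": 0,"hand": 0.4},
], grip_force=20)

```text
time: 30.22
tool_pos: [0.5315, -0.1065, 0.0635]
tool_rot: [3.141, 0.0, 1.633]
contact_force: [0.0, 0.4, -0.0]
opening: 0.0364
```

```bash
python3 - <<'E'
from h import *
rr();print(rel([.5315,-.107,.011],.062),monitor.observe()["tool_pos"])
brass(shot("side","s13"),"side",.016,(200,330,220,260))
E
```

```text
t 30.225 rail x,y -0.0070150275179649 -0.3521512375367095 z 0.06345667656741612 rot [3.1411 0.0001 1.6328] F [ 0.0486  0.4314 -0.028 ] op 0.036389589724634144
{'x': np.float64(-0.0005), 'y': np.float64(-0.0), 'z': np.float64(0.0525), 'wz': np.float64(0.0)} [ 0.5315 -0.1065  0.0635]
side [232 235   7  13  50] [234.4 240.7] ctr [ 0.4798 -0.1148] yaw/size [(1.58, 0.047), (-0.27, 0.011)]
side [255 236   6  13  60] [257.8 242. ] ctr [ 0.5318 -0.1146] yaw/size [(0.09, 0.011), (-1.5, 0.044)]
```

move_arm([
  {"x": -0.0005,"y": 0,"z": 0.03,"wx": 0,"wy": 0,"wz": 0,"hand": 0.4},
  {"x": -0.0005,"y": 0,"z": 0.0525,"wx": 0,"wy": 0,"wz": 0,"hand": 0.4},
  {"x": -0.0005,"y": 0,"z": 0.0525,"wx": 0,"wy": 0,"wz": 0,"hand": 0.4},
  {"x": -0.0005,"y": 0,"z": 0.0525,"wx": 0,"wy": 0,"wz": 0,"hand": 0.05},
  {"x": -0.0005,"y": 0,"z": 0.0525,"wx": 0,"wy": 0,"wz": 0,"hand": 0.05},
  {"x": -0.0005,"y": 0,"z": 0.0525,"wx": 0,"wy": 0,"wz": 0,"hand": 0.05},
  {"x": -0.0005,"y": 0,"z": 0.01,"wx": 0,"wy": 0,"wz": 0,"hand": 0.05},
  {"x": -0.0005,"y": 0,"z": -0.025,"wx": 0,"wy": 0,"wz": 0,"hand": 0.05},
], grip_force=20)

```text
time: 31.28
tool_pos: [0.5313, -0.1075, 0.0896]
tool_rot: [3.141, -0.0, 1.631]
contact_force: [0.1, 0.2, -0.6]
opening: 0.0157
```

move_arm([
  {"x": 0.04,"y": 0.009,"z": 0,"wx": 0,"wy": 0,"wz": -10,"hand": 0.05},
  {"x": 0.085,"y": 0.019,"z": 0,"wx": 0,"wy": 0,"wz": -20,"hand": 0.05},
  {"x": 0.13,"y": 0.029,"z": 0,"wx": 0,"wy": 0,"wz": -30,"hand": 0.05},
  {"x": 0.175,"y": 0.039,"z": 0,"wx": 0,"wy": 0,"wz": -40,"hand": 0.05},
  {"x": 0.22,"y": 0.05,"z": 0,"wx": 0,"wy": 0,"wz": -50,"hand": 0.05},
  {"x": 0.265,"y": 0.06,"z": 0,"wx": 0,"wy": 0,"wz": -60,"hand": 0.05},
  {"x": 0.305,"y": 0.07,"z": 0,"wx": 0,"wy": 0,"wz": -70.5,"hand": 0.05},
  {"x": 0.3445,"y": 0.079,"z": 0,"wx": 0,"wy": 0,"wz": -80.9,"hand": 0.05},
], grip_force=20)

```text
time: 32.28
tool_pos: [0.5893, 0.2426, 0.0885]
tool_rot: [3.141, 0.0, 3.05]
contact_force: [0.8, -0.6, -0.0]
opening: 0.0157
```

move_arm([
  {"x": 0,"y": 0,"z": 0,"wx": 0,"wy": 0,"wz": 0,"hand": 0.05},
  {"x": 0,"y": 0,"z": 0,"wx": 0,"wy": 0,"wz": 0,"hand": 0.05},
  {"x": 0,"y": 0,"z": 0.03,"wx": 0,"wy": 0,"wz": 0,"hand": 0.05},
  {"x": 0,"y": 0,"z": 0.03,"wx": 0,"wy": 0,"wz": 0,"hand": 0.05},
  {"x": 0,"y": 0,"z": 0.03,"wx": 0,"wy": 0,"wz": 0,"hand": 0.05},
  {"x": 0,"y": 0,"z": 0.03,"wx": 0,"wy": 0,"wz": 0,"hand": 0.05},
], grip_force=20)

```text
time: 33.02
tool_pos: [0.5899, 0.2409, 0.0595]
tool_rot: [3.141, 0.002, 3.043]
contact_force: [-0.1, 0.1, 0.5]
opening: 0.016
```

```bash
python3 - <<'E'
from h import *
rr();print(rel([*rail(.0150),.0142],-.1004+np.pi/2))
E
```

```text
t 33.025 rail x,y 0.016314721215282324 -0.0006978037044745866 z 0.05952020634022662 rot [3.1408 0.0018 3.0426] F [-0.1464  0.0877  0.4772] op 0.01602322395807827
{'x': np.float64(0.0014), 'y': np.float64(0.0007), 'z': np.float64(0.0453), 'wz': np.float64(0.08)}
```

move_arm([
  {"x": 0.0014,"y": 0.0005,"z": 0.03,"wx": 0,"wy": 0,"wz": 0,"hand": 0.05},
  {"x": 0.0014,"y": 0.0005,"z": 0.037,"wx": 0,"wy": 0,"wz": 0,"hand": 0.05},
  {"x": 0.0014,"y": 0.0005,"z": 0.041,"wx": 0,"wy": 0,"wz": 0,"hand": 0.05},
  {"x": 0.0014,"y": 0.0005,"z": 0.045,"wx": 0,"wy": 0,"wz": 0,"hand": 0.05},
  {"x": 0.0014,"y": 0.0005,"z": 0.045,"wx": 0,"wy": 0,"wz": 0,"hand": 0.05},
  {"x": 0.0014,"y": 0.0005,"z": 0.045,"wx": 0,"wy": 0,"wz": 0,"hand": 0.05},
  {"x": 0.0014,"y": 0.0005,"z": 0.045,"wx": 0,"wy": 0,"wz": 0,"hand": 0.05},
], grip_force=20)

```text
time: 33.9
tool_pos: [0.5881, 0.2418, 0.0137]
tool_rot: [3.141, 0.001, 3.043]
contact_force: [0.5, 0.1, 1.4]
opening: 0.0157
```

```bash
python3 - <<'E'
from h import *
rr();print(rel([.481,-.1115,.065],.062))
E
```

```text
t 33.9 rail x,y 0.014419458834100785 2.245709924775241e-05 z 0.013700814426583042 rot [3.1413 0.0007 3.0435] F [0.4571 0.1058 1.394 ] op 0.015687989412160378
{'x': np.float64(0.0719), 'y': np.float64(-0.3621), 'z': np.float64(-0.0515), 'wz': np.float64(80.82)}
```

move_arm([
  {"x": 0,"y": 0,"z": 0,"wx": 0,"wy": 0,"wz": 0,"hand": 0.4},
  {"x": 0,"y": 0,"z": 0,"wx": 0,"wy": 0,"wz": 0,"hand": 0.4},
  {"x": 0,"y": 0,"z": 0,"wx": 0,"wy": 0,"wz": 0,"hand": 0.4},
  {"x": 0,"y": 0,"z": -0.03,"wx": 0,"wy": 0,"wz": 0,"hand": 0.4},
  {"x": 0,"y": 0,"z": -0.07,"wx": 0,"wy": 0,"wz": 0,"hand": 0.4},
  {"x": 0,"y": 0,"z": -0.07,"wx": 0,"wy": 0,"wz": 0,"hand": 0.4},
], grip_force=20)

```text
time: 34.65
tool_pos: [0.59, 0.2424, 0.0869]
tool_rot: [3.139, 0.007, 3.044]
contact_force: [0.9, 0.3, 0.3]
opening: 0.037
```

move_arm([
  {"x": 0.008,"y": -0.04,"z": 0,"wx": 0,"wy": 0,"wz": 10,"hand": 0.4},
  {"x": 0.017,"y": -0.085,"z": 0,"wx": 0,"wy": 0,"wz": 20,"hand": 0.4},
  {"x": 0.026,"y": -0.13,"z": 0,"wx": 0,"wy": 0,"wz": 30,"hand": 0.4},
  {"x": 0.035,"y": -0.175,"z": 0,"wx": 0,"wy": 0,"wz": 40,"hand": 0.4},
  {"x": 0.044,"y": -0.225,"z": 0,"wx": 0,"wy": 0,"wz": 50,"hand": 0.4},
  {"x": 0.053,"y": -0.27,"z": 0,"wx": 0,"wy": 0,"wz": 60,"hand": 0.4},
  {"x": 0.062,"y": -0.316,"z": 0,"wx": 0,"wy": 0,"wz": 70.5,"hand": 0.4},
  {"x": 0.0705,"y": -0.3617,"z": 0.01,"wx": 0,"wy": 0,"wz": 80.8,"hand": 0.4},
], grip_force=20)

```text
time: 35.65
tool_pos: [0.4817, -0.1127, 0.073]
tool_rot: [3.141, 0.0, 1.627]
contact_force: [0.6, 0.2, -0.5]
opening: 0.0365
```

move_arm([
  {"x": 0,"y": 0,"z": 0.01,"wx": 0,"wy": 0,"wz": 0,"hand": 0.4},
  {"x": 0,"y": 0,"z": 0.01,"wx": 0,"wy": 0,"wz": 0,"hand": 0.4},
  {"x": 0,"y": 0,"z": 0.01,"wx": 0,"wy": 0,"wz": 0,"hand": 0.4},
  {"x": 0,"y": 0,"z": 0.01,"wx": 0,"wy": 0,"wz": 0,"hand": 0.4},
  {"x": 0,"y": 0,"z": 0.01,"wx": 0,"wy": 0,"wz": 0,"hand": 0.4},
], grip_force=20)

```text
time: 36.28
tool_pos: [0.4826, -0.1107, 0.0635]
tool_rot: [3.141, 0.0, 1.635]
contact_force: [0.4, 0.0, 0.3]
opening: 0.0365
```

```bash
python3 - <<'E'
from h import *
rr();print(rel([.4822,-.1112,.011],.062),monitor.observe()["tool_pos"])
sd=shot("side","s14");brass(sd,"side",.016,(200,330,220,260));brass(sd,"side",.022,(240,316,168,185))
t=shot("top","t14");brass(t,"top",.022,(160,205,125,220))
cv2.imwrite("pics/s14b.png",np.vstack([cv2.resize(t[120:215,150:290],(700,300),interpolation=cv2.INTER_CUBIC)*1,cv2.resize(sd[150:205,210:340],(700,300),interpolation=cv2.INTER_CUBIC)]))
E
```

```text
t 36.275 rail x,y -0.05526709331348384 -0.3613190475684836 z 0.0634592544081815 rot [3.1411 0.0001 1.6346] F [0.3599 0.0447 0.2654] op 0.03648400779202089
{'x': np.float64(-0.0004), 'y': np.float64(-0.0004), 'z': np.float64(0.0525), 'wz': np.float64(0.1)} [ 0.4826 -0.1107  0.0635]
side [232 235   7  13  49] [234.5 240.7] ctr [ 0.4799 -0.1147] yaw/size [(1.58, 0.047), (-0.27, 0.011)]
side [281 173   9   5  35] [285. 175.] ctr [0.5898 0.2255] yaw/size [(1.59, 0.029), (0.1, 0.025)]
side [291 173  19   7  86] [300.  176.2] ctr [0.6352 0.2219] yaw/size [(1.53, 0.035), (-0.1, 0.056)]
side [247 178  12   3  36] [252.5 179. ] ctr [0.4934 0.188 ] yaw/size [(0.1, 0.033), (-1.5, 0.014)]
top [178 138   9  24 131] [182.  149.8] ctr [0.6354 0.2348] yaw/size [(-0.09, 0.062), (-1.7, 0.015)]
top [176 163   7  12  66] [179.3 168.7] ctr [0.5858 0.2399] yaw/size [(-1.57, 0.015), (-3.11, 0.029)]
```

View pics/s14b.png

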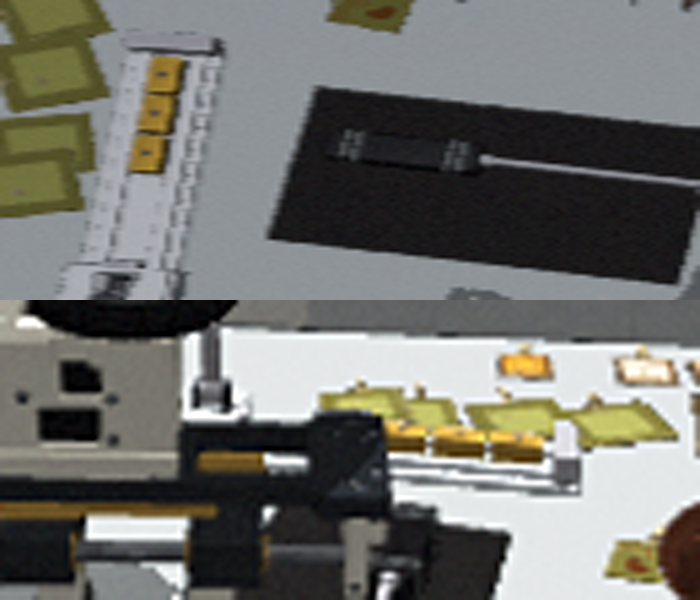

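The top crop shows three blocks sitting in the channel at (164,75), (155,112) and (149,153), with the pick on the mat. D is next.

move_arm([
  {"x": -0.0005,"y": -0.0005,"z": 0.03,"wx": 0,"wy": 0,"wz": 0,"hand": 0.4},
  {"x": -0.0005,"y": -0.0005,"z": 0.0525,"wx": 0,"wy": 0,"wz": 0,"hand": 0.4},
  {"x": -0.0005,"y": -0.0005,"z": 0.0525,"wx": 0,"wy": 0,"wz": 0,"hand": 0.4},
  {"x": -0.0005,"y": -0.0005,"z": 0.0525,"wx": 0,"wy": 0,"wz": 0,"hand": 0.05},
  {"x": -0.0005,"y": -0.0005,"z": 0.0525,"wx": 0,"wy": 0,"wz": 0,"hand": 0.05},
  {"x": -0.0005,"y": -0.0005,"z": 0.0525,"wx": 0,"wy": 0,"wz": 0,"hand": 0.05},
  {"x": -0.0005,"y": -0.0005,"z": 0.01,"wx": 0,"wy": 0,"wz": 0,"hand": 0.05},
  {"x": -0.0005,"y": -0.0005,"z": -0.025,"wx": 0,"wy": 0,"wz": 0,"hand": 0.05},
], grip_force=20)

```text
time: 37.38
tool_pos: [0.4818, -0.1119, 0.0896]
tool_rot: [3.141, 0.0, 1.633]
contact_force: [0.8, -0.2, -0.4]
opening: 0.0156
```

move_arm([
  {"x": 0.04,"y": 0.011,"z": 0,"wx": 0,"wy": 0,"wz": -10,"hand": 0.05},
  {"x": 0.085,"y": 0.023,"z": 0,"wx": 0,"wy": 0,"wz": -20,"hand": 0.05},
  {"x": 0.13,"y": 0.035,"z": 0,"wx": 0,"wy": 0,"wz": -30,"hand": 0.05},
  {"x": 0.175,"y": 0.048,"z": 0,"wx": 0,"wy": 0,"wz": -40,"hand": 0.05},
  {"x": 0.22,"y": 0.06,"z": 0,"wx": 0,"wy": 0,"wz": -50,"hand": 0.05},
  {"x": 0.265,"y": 0.072,"z": 0,"wx": 0,"wy": 0,"wz": -60,"hand": 0.05},
  {"x": 0.31,"y": 0.084,"z": 0,"wx": 0,"wy": 0,"wz": -70.5,"hand": 0.05},
  {"x": 0.351,"y": 0.0955,"z": 0,"wx": 0,"wy": 0,"wz": -80.9,"hand": 0.05},
], grip_force=20)

```text
time: 38.38
tool_pos: [0.5552, 0.2461, 0.0886]
tool_rot: [3.141, 0.0, 3.052]
contact_force: [1.0, -0.5, -0.2]
opening: 0.0158
```

move_arm([
  {"x": 0,"y": 0,"z": 0,"wx": 0,"wy": 0,"wz": 0,"hand": 0.05},
  {"x": 0,"y": 0,"z": 0,"wx": 0,"wy": 0,"wz": 0,"hand": 0.05},
  {"x": 0,"y": 0,"z": 0.03,"wx": 0,"wy": 0,"wz": 0,"hand": 0.05},
  {"x": 0,"y": 0,"z": 0.03,"wx": 0,"wy": 0,"wz": 0,"hand": 0.05},
  {"x": 0,"y": 0,"z": 0.03,"wx": 0,"wy": 0,"wz": 0,"hand": 0.05},
  {"x": 0,"y": 0,"z": 0.03,"wx": 0,"wy": 0,"wz": 0,"hand": 0.05},
], grip_force=20)

```text
time: 39.12
tool_pos: [0.5559, 0.2442, 0.0594]
tool_rot: [3.141, 0.002, 3.044]
contact_force: [-1.3, -0.0, 0.5]
opening: 0.0159
```

```bash
python3 - <<'E'
from h import *
rr();print(rel([*rail(-.019),.0142],-.1004+np.pi/2))
E
```

```text
t 39.125 rail x,y -0.017888132720109362 -0.0007837990382478788 z 0.05944716532870754 rot [3.1408 0.0017 3.0444] F [-1.2995 -0.0369  0.5153] op 0.015852886425636516
{'x': np.float64(0.0012), 'y': np.float64(0.0008), 'z': np.float64(0.0452), 'wz': np.float64(0.18)}
```

move_arm([
  {"x": 0.001,"y": 0.0005,"z": 0.03,"wx": 0,"wy": 0,"wz": 0.1,"hand": 0.05},
  {"x": 0.001,"y": 0.0005,"z": 0.037,"wx": 0,"wy": 0,"wz": 0.1,"hand": 0.05},
  {"x": 0.001,"y": 0.0005,"z": 0.041,"wx": 0,"wy": 0,"wz": 0.1,"hand": 0.05},
  {"x": 0.001,"y": 0.0005,"z": 0.045,"wx": 0,"wy": 0,"wz": 0.1,"hand": 0.05},
  {"x": 0.001,"y": 0.0005,"z": 0.045,"wx": 0,"wy": 0,"wz": 0.1,"hand": 0.05},
  {"x": 0.001,"y": 0.0005,"z": 0.045,"wx": 0,"wy": 0,"wz": 0.1,"hand": 0.05},
  {"x": 0.001,"y": 0.0005,"z": 0.045,"wx": 0,"wy": 0,"wz": 0.1,"hand": 0.05},
], grip_force=20)

```text
time: 40.0
tool_pos: [0.5545, 0.2451, 0.0136]
tool_rot: [3.141, 0.001, 3.043]
contact_force: [-0.7, -0.2, -0.2]
opening: 0.0156
```

```bash
python3 - <<'E'
from h import *
rr();print(rel([*rail(-.139),.14],-.1004+np.pi/2))
E
```

```text
t 40.0 rail x,y -0.019402167328955278 -9.057188698824437e-05 z 0.013621125848794585 rot [3.1414 0.0006 3.0435] F [-0.6874 -0.2287 -0.1808] op 0.01563135951093575
{'x': np.float64(0.1195), 'y': np.float64(0.0004), 'z': np.float64(-0.1264), 'wz': np.float64(0.13)}
```

move_arm([
  {"x": 0,"y": 0,"z": 0,"wx": 0,"wy": 0,"wz": 0,"hand": 0.4},
  {"x": 0,"y": 0,"z": 0,"wx": 0,"wy": 0,"wz": 0,"hand": 0.4},
  {"x": 0,"y": 0,"z": 0,"wx": 0,"wy": 0,"wz": 0,"hand": 0.4},
  {"x": 0,"y": 0,"z": -0.03,"wx": 0,"wy": 0,"wz": 0,"hand": 0.4},
  {"x": 0,"y": 0,"z": -0.09,"wx": 0,"wy": 0,"wz": 0,"hand": 0.4},
  {"x": 0,"y": 0,"z": -0.12,"wx": 0,"wy": 0,"wz": 0,"hand": 0.4},
  {"x": 0,"y": 0,"z": -0.12,"wx": 0,"wy": 0,"wz": 0,"hand": 0.4},
], grip_force=20)

```text
time: 40.88
tool_pos: [0.5557, 0.2455, 0.1362]
tool_rot: [3.139, 0.005, 3.043]
contact_force: [0.5, -0.3, -0.2]
opening: 0.0368
```

move_arm([
  {"x": 0.05,"y": -0.05,"z": 0,"wx": 0,"wy": 0,"wz": 0,"hand": 0.4},
  {"x": 0.1,"y": -0.1,"z": 0,"wx": 0,"wy": 0,"wz": 0,"hand": 0.4},
  {"x": 0.1,"y": -0.15,"z": 0,"wx": 0,"wy": 0,"wz": 0,"hand": 0.4},
  {"x": 0.1,"y": -0.2,"z": 0,"wx": 0,"wy": 0,"wz": 0,"hand": 0.4},
  {"x": 0.1,"y": -0.25,"z": 0,"wx": 0,"wy": 0,"wz": 0,"hand": 0.4},
  {"x": 0.1,"y": -0.25,"z": 0,"wx": 0,"wy": 0,"wz": 0,"hand": 0.4},
  {"x": 0.1,"y": -0.25,"z": 0,"wx": 0,"wy": 0,"wz": 0,"hand": 0.4},
], grip_force=20)

```text
time: 41.75
tool_pos: [0.4297, 0.0063, 0.1325]
tool_rot: [3.141, -0.002, 3.042]
contact_force: [-0.3, 1.3, 1.0]
opening: 0.037
```

```bash
python3 - <<'E'
from h import *
rr()
t=shot("top","t15");brass(t,"top",.022,(160,205,125,220))
a=cv2.resize(t[120:260,150:230],(457,800)[:1]+(600,),interpolation=cv2.INTER_CUBIC)
a=cv2.resize(t[120:250,145:215],None,fx=4.6,fy=4.6,interpolation=cv2.INTER_CUBIC)
sd=shot("side","s15");b=cv2.resize(sd[140:200,205:325],None,fx=3.9,fy=3.9,interpolation=cv2.INTER_CUBIC)
o=np.zeros((600,800,3),np.uint8);o[:a.shape[0],:a.shape[1]]=a;o[:b.shape[0],325:325+b.shape[1]]=b
cv2.imwrite("pics/c15.png",o)
E
```

```text
t 41.75 rail x,y -0.11957920505286718 -0.2501988892346378 z 0.13245551521250185 rot [ 3.1411 -0.0017  3.0425] F [-0.2993  1.2697  0.9781] op 0.03695201411361129
top [178 138   9  24 126] [182.  149.7] ctr [0.6354 0.2348] yaw/size [(-0.09, 0.061), (-1.7, 0.015)]
top [176 163   7  12  61] [179.4 168.3] ctr [0.5866 0.2397] yaw/size [(-0.1, 0.029), (-1.72, 0.015)]
top [174 177   8  11  62] [177.6 182.1] ctr [0.551  0.2432] yaw/size [(-0.09, 0.027), (-1.7, 0.015)]
```

View pics/c15.png

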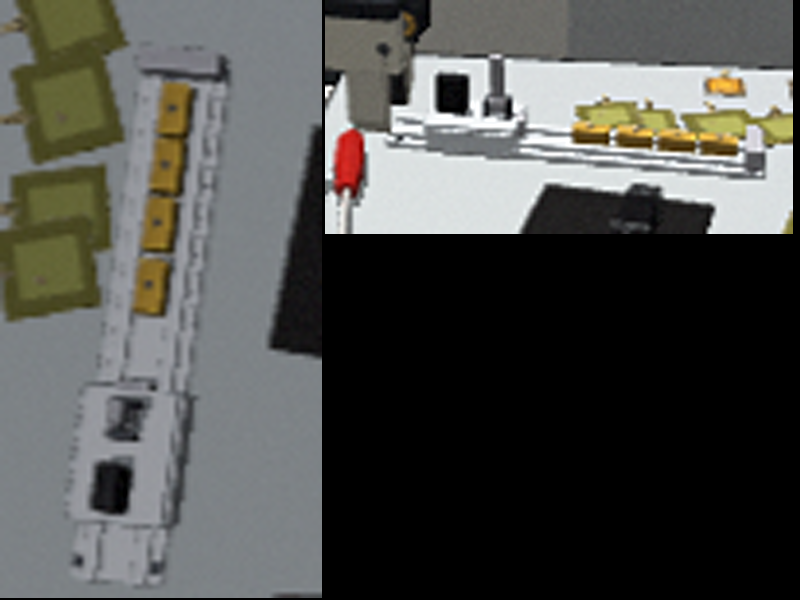

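All four blocks are in the channel at (174,108), (168,165), (158,222) and (149,285). The knob is at (112,487) in the top crop and (452,93) in the side crop, and the cam lever is upright at (496,85). Now the knob's position.

```bash
python3 - <<'E'
from h import *
f=lambda w:(E_@w[:2]-.5465,N_@w[:2]-.2995)
s=cv2.imread("pics/s15.png").astype(int).sum(2)//3
m=(s<45)[155:172,230:246];ys,xs=np.where(m);print("knob side box",xs.min()+230,xs.max()+230,ys.min()+155,ys.max()+155)
u=(xs.min()+xs.max())/2+230;v=(ys.min()+ys.max())/2+155
print("knob side ctr",f(ray("side",u,v,.0405)))
t=cv2.imread("pics/t15.png").astype(int).sum(2)//3
m=(t<45)[215:236,160:178];ys,xs=np.where(m);print("top box",xs.min()+160,xs.max()+160,ys.min()+215,ys.max()+215)
print("knob top face corners",f(ray("top",xs.min()+159.5,ys.min()+214.5,.0565)),f(ray("top",xs.max()+160.5,ys.min()+214.5,.0565)),f(ray("top",xs.min()+160,ys.max()+215.5,.05)))
print("cam side", f(ray("side",205+171/3.9-.4,140+100/3.9-.4,.036)),f(ray("side",205+171/3.9-.4,140+57/3.9-.4,.078)))
print(rel([*rail(-.139),.13],-.1004+np.pi/2))
E
```

```text
knob side box 234 241 159 168
knob side ctr (np.float64(-0.134165431668397), np.float64(-0.0008449029558753041))
top box 165 174 215 231
knob top face corners (np.float64(-0.11001974006227982), np.float64(0.009728972103913103)) (np.float64(-0.10755280836851738), np.float64(-0.014477761163207703)) (np.float64(-0.15032622557411107), np.float64(0.004496453415287094))
cam side (np.float64(-0.0999438106080815), np.float64(0.0028535322003218067)) (np.float64(-0.09753826857056908), np.float64(-0.00925398962782309))
{'x': np.float64(0.0187), 'y': np.float64(0.2495), 'z': np.float64(0.0028), 'wz': np.float64(0.2)}
```

move_arm([
  {"x": 0.017,"y": 0.05,"z": 0,"wx": 0,"wy": 0,"wz": 0.2,"hand": 0.4},
  {"x": 0.017,"y": 0.1,"z": 0,"wx": 0,"wy": 0,"wz": 0.2,"hand": 0.4},
  {"x": 0.017,"y": 0.15,"z": 0,"wx": 0,"wy": 0,"wz": 0.2,"hand": 0.4},
  {"x": 0.017,"y": 0.2,"z": 0,"wx": 0,"wy": 0,"wz": 0.2,"hand": 0.4},
  {"x": 0.017,"y": 0.2495,"z": 0,"wx": 0,"wy": 0,"wz": 0.2,"hand": 0.4},
  {"x": 0.017,"y": 0.2495,"z": 0.04,"wx": 0,"wy": 0,"wz": 0.2,"hand": 0.4},
  {"x": 0.017,"y": 0.2495,"z": 0.04,"wx": 0,"wy": 0,"wz": 0.2,"hand": 0.4},
  {"x": 0.017,"y": 0.2495,"z": 0.04,"wx": 0,"wy": 0,"wz": 0.2,"hand": 0.4},
], grip_force=20)

```text
time: 42.85
tool_pos: [0.4377, 0.2564, 0.0939]
tool_rot: [3.141, 0.0, 3.041]
contact_force: [0.2, 1.3, 0.3]
opening: 0.0365
```

```bash
python3 - <<'E'
from h import *
rr();print(rel([*rail(-.137),.036],-.1004+np.pi/2))
E
```

```text
t 42.85 rail x,y -0.1366581455151521 -0.0005558882338774773 z 0.0938997740420557 rot [3.1414 0.0001 3.0405] F [0.195  1.2739 0.2905] op 0.036545257657170836
{'x': np.float64(0.0004), 'y': np.float64(0.0005), 'z': np.float64(0.0579), 'wz': np.float64(-0.04)}
```

Straddling the knob, I'll lower and close with a light grip.

move_arm([
  {"x": 0,"y": 0.0003,"z": 0.03,"wx": 0,"wy": 0,"wz": 0,"hand": 0.4},
  {"x": 0,"y": 0.0003,"z": 0.057,"wx": 0,"wy": 0,"wz": 0,"hand": 0.4},
  {"x": 0,"y": 0.0003,"z": 0.057,"wx": 0,"wy": 0,"wz": 0,"hand": 0.4},
  {"x": 0,"y": 0.0003,"z": 0.057,"wx": 0,"wy": 0,"wz": 0,"hand": 0.05},
  {"x": 0,"y": 0.0003,"z": 0.057,"wx": 0,"wy": 0,"wz": 0,"hand": 0.05},
  {"x": 0,"y": 0.0003,"z": 0.057,"wx": 0,"wy": 0,"wz": 0,"hand": 0.05},
  {"x": 0,"y": 0.0003,"z": 0.057,"wx": 0,"wy": 0,"wz": 0,"hand": 0.05},
], grip_force=25)

```text
time: 43.72
tool_pos: [0.4385, 0.257, 0.0373]
tool_rot: [3.14, 0.002, 3.04]
contact_force: [-0.4, 2.6, 5.8]
opening: 0.0135
```

```bash
python3 - <<'E'
from h import *
rr()
E
```

```text
t 43.725 rail x,y -0.13594052417427693 0.00013170373596094187 z 0.037322081526873656 rot [3.14  0.002 3.04 ] F [-0.3848  2.6125  5.7932] op 0.01350619795353912
```

move_arm([
  {"x": -0.006,"y": 0,"z": 0,"wx": 0,"wy": 0,"wz": 0,"hand": 0.05},
  {"x": -0.012,"y": 0,"z": 0,"wx": 0,"wy": 0,"wz": 0,"hand": 0.05},
  {"x": -0.018,"y": 0,"z": 0,"wx": 0,"wy": 0,"wz": 0,"hand": 0.05},
  {"x": -0.024,"y": 0,"z": 0,"wx": 0,"wy": 0,"wz": 0,"hand": 0.05},
  {"x": -0.03,"y": 0,"z": 0,"wx": 0,"wy": 0,"wz": 0,"hand": 0.05},
  {"x": -0.035,"y": 0,"z": 0,"wx": 0,"wy": 0,"wz": 0,"hand": 0.05},
  {"x": -0.039,"y": 0,"z": 0,"wx": 0,"wy": 0,"wz": 0,"hand": 0.05},
  {"x": -0.042,"y": 0,"z": 0,"wx": 0,"wy": 0,"wz": 0,"hand": 0.05},
], grip_force=25)

```text
time: 44.72
tool_pos: [0.4794, 0.2528, 0.0373]
tool_rot: [3.14, 0.0, 3.04]
contact_force: [-4.4, 3.6, 7.7]
opening: 0.0136
```

```bash
python3 - <<'E'
from h import *
rr();s=monitor.observe();print("F along",s["contact_force"][:2]@E_)
sd=shot("side","s16");brass(sd,"side",.022,(240,318,168,185))
E
```

```text
t 44.725 rail x,y -0.09481043843792136 0.0001151247107934461 z 0.0373185396300376 rot [3.1403 0.0001 3.04  ] F [-4.4499  3.5718  7.6897] op 0.01360227058971116
F along -4.785539008740658
side [269 172  10   5  45] [273.3 173.9] ctr [0.5539 0.2297] yaw/size [(0.1, 0.028), (-1.55, 0.029)]
side [280 172  10   6  43] [284.3 174.9] ctr [0.5875 0.2261] yaw/size [(1.54, 0.034), (-0.19, 0.029)]
side [291 173  19   7  86] [300.  176.2] ctr [0.6352 0.2219] yaw/size [(1.53, 0.035), (-0.1, 0.056)]
```

move_arm([
  {"x": -0.0015,"y": 0,"z": 0,"wx": 0,"wy": 0,"wz": 0,"hand": 0.05},
  {"x": -0.003,"y": 0,"z": 0,"wx": 0,"wy": 0,"wz": 0,"hand": 0.05},
  {"x": -0.0045,"y": 0,"z": 0,"wx": 0,"wy": 0,"wz": 0,"hand": 0.05},
  {"x": -0.006,"y": 0,"z": 0,"wx": 0,"wy": 0,"wz": 0,"hand": 0.05},
  {"x": -0.0075,"y": 0,"z": 0,"wx": 0,"wy": 0,"wz": 0,"hand": 0.05},
  {"x": -0.009,"y": 0,"z": 0,"wx": 0,"wy": 0,"wz": 0,"hand": 0.05},
  {"x": -0.0105,"y": 0,"z": 0,"wx": 0,"wy": 0,"wz": 0,"hand": 0.05},
  {"x": -0.012,"y": 0,"z": 0,"wx": 0,"wy": 0,"wz": 0,"hand": 0.05},
], grip_force=25)

```text
time: 45.78
tool_pos: [0.4908, 0.2517, 0.0373]
tool_rot: [3.141, -0.001, 3.04]
contact_force: [-5.7, 4.0, 9.5]
opening: 0.0138
```

```bash
python3 - <<'E'
from h import *
rr();s=monitor.observe();print("F along",s["contact_force"][:2]@E_)
sd=shot("side","s17");brass(sd,"side",.022,(240,318,168,185))
E
```

```text
t 45.775 rail x,y -0.0834413625612902 9.632001877923901e-05 z 0.03731841396162421 rot [ 3.1405 -0.0009  3.0401] F [-5.6976  4.0138  9.5187] op 0.013755727439121119
F along -6.071255613700563
side [273 172  39   8 184] [291.8 175.5] ctr [0.6103 0.2243] yaw/size [(1.57, 0.035), (-0.1, 0.117)]
```

move_arm([
  {"x": -0.001,"y": 0,"z": 0,"wx": 0,"wy": 0,"wz": 0,"hand": 0.05},
  {"x": -0.002,"y": 0,"z": 0,"wx": 0,"wy": 0,"wz": 0,"hand": 0.05},
  {"x": -0.0025,"y": 0,"z": 0,"wx": 0,"wy": 0,"wz": 0,"hand": 0.05},
  {"x": -0.003,"y": 0,"z": 0,"wx": 0,"wy": 0,"wz": 0,"hand": 0.05},
], grip_force=25)

```text
time: 46.32
tool_pos: [0.4937, 0.2514, 0.0373]
tool_rot: [3.141, -0.001, 3.04]
contact_force: [-4.9, 4.2, 9.7]
opening: 0.0137
```

```bash
python3 - <<'E'
from h import *
rr();s=monitor.observe();print("F along",s["contact_force"][:2]@E_)
E
```

```text
t 46.325 rail x,y -0.08047894561136204 0.00010581509669160827 z 0.03732608592836045 rot [ 3.1405 -0.0008  3.0402] F [-4.8708  4.245   9.7043] op 0.013719420403901738
F along -5.27172002230064
```

move_arm([
  {"x": -0.0005,"y": 0,"z": 0,"wx": 0,"wy": 0,"wz": 0,"hand": 0.05},
  {"x": -0.001,"y": 0,"z": 0,"wx": 0,"wy": 0,"wz": 0,"hand": 0.05},
  {"x": -0.0015,"y": 0,"z": 0,"wx": 0,"wy": 0,"wz": 0,"hand": 0.05},
  {"x": -0.002,"y": 0,"z": 0,"wx": 0,"wy": 0,"wz": 0,"hand": 0.05},
], grip_force=25)

```text
time: 46.82
tool_pos: [0.494, 0.2514, 0.0373]
tool_rot: [3.141, -0.004, 3.04]
contact_force: [-12.7, 4.5, 14.4]
opening: 0.0141
```

```bash
python3 - <<'E'
from h import *
rr();s=monitor.observe();print("F along",s["contact_force"][:2]@E_)
sd=shot("side","s18");brass(sd,"side",.022,(240,318,168,185))
E
```

```text
t 46.825 rail x,y -0.08016317783251947 0.00010034017711307852 z 0.03731693959911718 rot [ 3.141  -0.0041  3.0401] F [-12.7286   4.4681  14.4408] op 0.014092951974977168
F along -13.112382875112923
side [307 169  10   3  12] [311.7 169.8] ctr [0.6734 0.2725] yaw/size [(1.39, 0.012), (-0.65, 0.033)]
side [274 172  39   8 185] [292.8 175.6] ctr [0.6133 0.2241] yaw/size [(1.57, 0.035), (-0.1, 0.118)]
```

The stop has stalled: axial force rose from 5 to 13 N, and it stands where a tight row should leave it. I'll unload, let go of the knob and back out upward.

move_arm([
  {"x": 0,"y": 0,"z": 0,"wx": 0,"wy": 0,"wz": 0,"hand": 0.05},
  {"x": 0,"y": 0,"z": 0,"wx": 0,"wy": 0,"wz": 0,"hand": 0.05},
  {"x": 0.0005,"y": 0,"z": 0,"wx": 0,"wy": 0,"wz": 0,"hand": 0.4},
  {"x": 0.0005,"y": 0,"z": 0,"wx": 0,"wy": 0,"wz": 0,"hand": 0.4},
  {"x": 0.0005,"y": 0,"z": 0,"wx": 0,"wy": 0,"wz": 0,"hand": 0.4},
  {"x": 0.0005,"y": 0,"z": -0.03,"wx": 0,"wy": 0,"wz": 0,"hand": 0.4},
  {"x": 0.0005,"y": 0,"z": -0.08,"wx": 0,"wy": 0,"wz": 0,"hand": 0.4},
  {"x": 0.0005,"y": 0,"z": -0.12,"wx": 0,"wy": 0,"wz": 0,"hand": 0.4},
], grip_force=25)

```text
time: 47.88
tool_pos: [0.4963, 0.2502, 0.1578]
tool_rot: [3.141, 0.001, 3.04]
contact_force: [0.6, 0.4, -0.8]
opening: 0.0366
```

```bash
python3 - <<'E'
from h import *
rr()
f=lambda w:(E_@w[:2]-.5465,N_@w[:2]-.2995)
sd=shot("side","s19");brass(sd,"side",.022,(240,318,168,185))
b=cv2.resize(sd[130:200,210:325],None,fx=6.9,fy=6.9,interpolation=cv2.INTER_CUBIC);cv2.imwrite("pics/s19b.png",b)
E
```

```text
t 47.875 rail x,y -0.07773826307799447 -0.0008184401859457346 z 0.157838534627702 rot [3.1413 0.0007 3.0396] F [ 0.5676  0.3561 -0.8233] op 0.03655990114849157
side [274 172  39   8 185] [292.8 175.6] ctr [0.6133 0.2241] yaw/size [(1.57, 0.035), (-0.1, 0.118)]
```

View pics/s19b.png

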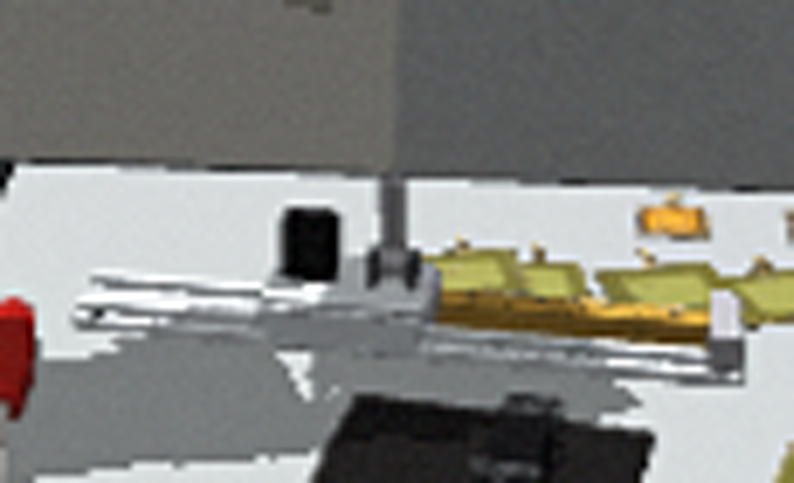

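The row runs unbroken from the nose (435,310) to the end plate (725,330). The lever stands upright at (393,225). With the fingers shut, I'll go to the lever's +y side.

move_arm([
  {"x": -0.037,"y": 0.025,"z": 0,"wx": 0,"wy": 0,"wz": 0,"hand": 0},
  {"x": -0.037,"y": 0.052,"z": 0,"wx": 0,"wy": 0,"wz": 0,"hand": 0},
  {"x": -0.037,"y": 0.052,"z": 0,"wx": 0,"wy": 0,"wz": 0,"hand": 0},
  {"x": -0.037,"y": 0.052,"z": 0.02,"wx": 0,"wy": 0,"wz": 0,"hand": 0},
  {"x": -0.037,"y": 0.052,"z": 0.02,"wx": 0,"wy": 0,"wz": 0,"hand": 0},
  {"x": -0.037,"y": 0.052,"z": 0.02,"wx": 0,"wy": 0,"wz": 0,"hand": 0},
], grip_force=25)

```text
time: 48.68
tool_pos: [0.5382, 0.2979, 0.1367]
tool_rot: [3.142, 0.0, 3.04]
contact_force: [0.6, 0.6, 0.7]
opening: 0.0003
```

```bash
python3 - <<'E'
from h import *
rr();print(rel([*rail(-.042,.05),.066],-.1004+np.pi/2))
E
```

```text
t 48.675 rail x,y -0.04085365566659438 0.050828648076850724 z 0.13672328376381246 rot [3.1415 0.0003 3.0396] F [0.5558 0.6147 0.7175] op 0.00026400599842269043
{'x': np.float64(0.0012), 'y': np.float64(-0.0008), 'z': np.float64(0.0707), 'wz': np.float64(-0.09)}
```

move_arm([
  {"x": 0.001,"y": -0.001,"z": 0.04,"wx": 0,"wy": 0,"wz": 0,"hand": 0},
  {"x": 0.001,"y": -0.001,"z": 0.073,"wx": 0,"wy": 0,"wz": 0,"hand": 0},
  {"x": 0.001,"y": -0.001,"z": 0.073,"wx": 0,"wy": 0,"wz": 0,"hand": 0},
  {"x": 0.001,"y": -0.015,"z": 0.073,"wx": 0,"wy": 0,"wz": 0,"hand": 0},
  {"x": 0.001,"y": -0.03,"z": 0.073,"wx": 0,"wy": 0,"wz": 0,"hand": 0},
  {"x": 0.001,"y": -0.04,"z": 0.073,"wx": 0,"wy": 0,"wz": 0,"hand": 0},
  {"x": 0.001,"y": -0.05,"z": 0.073,"wx": 0,"wy": 0,"wz": 0,"hand": 0},
  {"x": 0.001,"y": -0.06,"z": 0.073,"wx": 0,"wy": 0,"wz": 0,"hand": 0},
], grip_force=25)

```text
time: 49.68
tool_pos: [0.5311, 0.2382, 0.0636]
tool_rot: [3.141, 0.001, 3.04]
contact_force: [0.6, 0.7, -0.3]
opening: 0.0004
```

```bash
python3 - <<'E'
from h import *
rr()
sd=shot("side","s20")
b=cv2.resize(sd[120:200,210:325],None,fx=6.9,fy=6.9,interpolation=cv2.INTER_CUBIC);cv2.imwrite("pics/s20b.png",b)
E
```

```text
t 49.675 rail x,y -0.04193397385984732 -0.00925854549384686 z 0.06359706148743338 rot [3.1411 0.0006 3.0398] F [ 0.5705  0.6925 -0.2893] op 0.0003672026892962717
```

View pics/s20b.png

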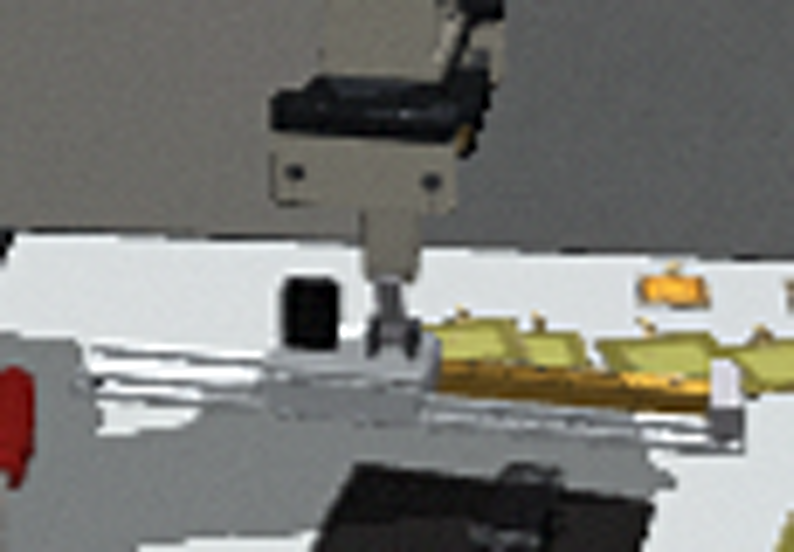

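The finger's tip is at (390,280) with a lever segment below it from 280 to 330. To see whether it has tilted, I'll compare against projections numerically.

```bash
python3 - <<'E'
from h import *
def P(r,th):return proj("side",[*rail(-.042,-r*np.sin(th)),.036+r*np.cos(th)])
for th in(0,.4,.7,.9,1.1,1.5):print(th,"hinge",P(0,th),"tip",P(.044,th))
print("finger tip",proj("side",[*rail(-.042,-.009),.0636]),proj("side",[*rail(-.042,-.018),.0636]))
a=cv2.imread("pics/s19.png").astype(int).sum(2)//3;b=cv2.imread("pics/s20.png").astype(int).sum(2)//3
for v in range(150,174):print(v,a[v,258:276],b[v,258:276])
E
```

```text
0 hinge [266.5975 167.1242] tip [266.9556 153.8816]
0.4 hinge [266.5975 167.1242] tip [266.0671 157.0494]
0.7 hinge [266.5975 167.1242] tip [265.4375 160.594 ]
0.9 hinge [266.5975 167.1242] tip [265.0709 163.3375]
1.1 hinge [266.5975 167.1242] tip [264.7666 166.2467]
1.5 hinge [266.5975 167.1242] tip [264.3961 172.0402]
finger tip [266.3738 159.9973] [265.9203 161.1347]
150 [102 104 104 102 105 102 104 103 103  92  87  88  88  87  88  87  87  88] [102 103 104 103  91  98 101  97 100 101  97 103  98 107  94 103 107  81]
151 [104 102 106 101 104 102 102 103 104  92  88  91  87  88  87  87  89  85] [103 105 103 108  69  95 101 100 102 102 100 101  90  92  88  93  89  89]
152 [102 101 103 102 102 103 102 100 102  91  90  91  90  92  89  88  89  92] [104 105 103 108  74  93  99 103 102  99 102  98  90  91  91  88  90  92]
153 [103 105 102 100 104 108 102 103 100  90  90  88  88  89  87  89  90  92] [104 106 104 105  78  94 103 100 103 101 100 101  92  89  88  90  91  91]
154 [ 87  84  88  85  88  95 102 104  90  87  88  84  86  83  87  87  90  83] [ 86  87  89  91  70  95 102 101 104  98 
[... 2220 characters left out ...]
0 154 112 145 145] [ 19 152 164 160 157  67  26  64  68  79  62  31  41 146 159 113 147 147]
170 [ 55 138 148 153 155  65  33 110 119 128  85  29  85 148 139 120 151 155] [ 53 141 151 148 155  67  34 116 125 132  83  28  83 147 139 121 149 156]
171 [146 151 150 147 154  75  95 148 153 153 124  45  99 141 122 104 151 158] [149 152 151 151 155  76  96 148 153 157 127  44 100 143 123 107 152 160]
172 [150 154 150 152 152 149 151 150 153 151 152 123 148 148 126  81  90  91] [153 155 154 154 156 151 151 155 154 153 155 124 145 148 123  80  91  87]
173 [167 158 157 156 153 155 154 151 150 152 148 148 151 150 101  74  91  94] [167 164 158 158 157 154 157 156 153 155 154 149 154 152 104  73  91  96]
```

At rows 160–164 the lever now leans toward −y, about 0.65 rad, with its tip face at about (265.5,160). I'll continue down the arc.

move_arm([
  {"x": 0,"y": -0.007,"z": 0.0055,"wx": 0,"wy": 0,"wz": 0,"hand": 0},
  {"x": 0,"y": -0.013,"z": 0.0115,"wx": 0,"wy": 0,"wz": 0,"hand": 0},
  {"x": 0,"y": -0.019,"z": 0.0175,"wx": 0,"wy": 0,"wz": 0,"hand": 0},
  {"x": 0,"y": -0.024,"z": 0.0215,"wx": 0,"wy": 0,"wz": 0,"hand": 0},
  {"x": 0,"y": -0.024,"z": 0.023,"wx": 0,"wy": 0,"wz": 0,"hand": 0},
  {"x": 0,"y": -0.024,"z": 0.0245,"wx": 0,"wy": 0,"wz": 0,"hand": 0},
  {"x": 0,"y": -0.024,"z": 0.0245,"wx": 0,"wy": 0,"wz": 0,"hand": 0},
], grip_force=25)

```text
time: 50.6
tool_pos: [0.5286, 0.2154, 0.0412]
tool_rot: [3.14, 0.001, 3.04]
contact_force: [-7.0, 1.6, 21.1]
opening: 0.0006
```

```bash
python3 - <<'E'
from h import *
rr()
E
```

```text
t 50.6 rail x,y -0.042137698152275194 -0.03219120708705159 z 0.04115515374052823 rot [3.1404 0.0012 3.0402] F [-6.9798  1.62   21.121 ] op 0.0005983651434518537
```

The lever is on its limit: 21 N at z = 41 mm, as predicted for 1.5 rad. I'll retreat upward and clear the view.

move_arm([
  {"x": 0,"y": 0,"z": -0.02,"wx": 0,"wy": 0,"wz": 0,"hand": 0},
  {"x": 0,"y": 0,"z": -0.07,"wx": 0,"wy": 0,"wz": 0,"hand": 0},
  {"x": 0,"y": 0,"z": -0.13,"wx": 0,"wy": 0,"wz": 0,"hand": 0.3},
  {"x": 0.02,"y": -0.06,"z": -0.16,"wx": 0,"wy": 0,"wz": 0,"hand": 0.3},
  {"x": 0.05,"y": -0.12,"z": -0.16,"wx": 0,"wy": 0,"wz": 0,"hand": 0.3},
  {"x": 0.08,"y": -0.18,"z": -0.16,"wx": 0,"wy": 0,"wz": 0,"hand": 0.3},
  {"x": 0.1,"y": -0.23,"z": -0.16,"wx": 0,"wy": 0,"wz": 0,"hand": 0.3},
  {"x": 0.1,"y": -0.23,"z": -0.16,"wx": 0,"wy": 0,"wz": 0,"hand": 0.3},
], grip_force=25)

```text
time: 51.6
tool_pos: [0.4036, -0.0063, 0.1985]
tool_rot: [-3.141, -0.002, 3.036]
contact_force: [0.1, -0.2, -0.2]
opening: 0.0276
```

```bash
python3 - <<'E'
from h import *
rr()
sd=shot("side","s21");t=shot("top","t21");brass(sd,"side",.022,(240,318,160,185));brass(t,"top",.022,(160,205,125,220))
a=cv2.resize(t[120:250,145:300],None,fx=3,fy=3,interpolation=cv2.INTER_CUBIC);b=cv2.resize(sd[150:250,195:325],None,fx=2.5,fy=2.5,interpolation=cv2.INTER_CUBIC)
o=np.zeros((400,800,3),np.uint8);o[:390,:465]=a;o[:250,470:795]=b;cv2.imwrite("pics/c21.png",o)
g=sd.astype(int).sum(2)//3
for v in range(160,178):print(v,g[v,258:276])
E
```

```text
t 51.6 rail x,y -0.14427168325210382 -0.26535743559271635 z 0.19846266208006783 rot [-3.1409 -0.0015  3.0355] F [ 0.0682 -0.2099 -0.2056] op 0.027550227817569144
side [303 160   9   4  31] [307.3 161.5] ctr [0.6631 0.339 ] yaw/size [(0.1, 0.027), (-1.63, 0.026)]
side [274 172  39   8 185] [292.8 175.6] ctr [0.6133 0.2241] yaw/size [(1.57, 0.035), (-0.1, 0.118)]
top [175 136  12  45 256] [180.9 158.2] ctr [0.6132 0.2369] yaw/size [(-0.1, 0.117), (-1.71, 0.016)]
160 [170 222 224 223 222 219 222 220 221 222 220 221 221 221 221 221 220 221]
161 [ 25 156 216 222 223 221 219 219 221 220 221 222 222 222 220 219 223 220]
162 [  0 153 216 221 221 220 220 220 219 220 218 222 221 221 220 219 220 222]
163 [  0 154 218 223 220 220 223 223 219 222 222 220 221 220 222 219 220 219]
164 [  0 154 218 221 221 222 224 222 220 222 221 222 220 220 221 220 219 223]
165 [  0 154 219 220 226 191 160 226 218 214 203 220 228 225 223 226 226 232]
166 [  0 149 214 221 227 144  86 197 209 213 153 122 109 214 230 232 147 100]
167 [  0 245 245 240 245 125  35 162 184 180 138  95  64 103 106 113 102 102]
168 [  0 252 250 244 251 117 120 203 217 217 111  27  61 245 251 181 151 159]
169 [ 19 148 243 247 250 113 190 219 221 190  88  22  56 246 251 182 149 146]
170 [ 47 131 150 237 249 141 197 215 218 145  78  28  94 244 234 229 176 153]
171 [251 248 242 244 247 217 217 227 185 137 117  44  91 242 226 185 160 153]
172 [246 246 245 245 224 119  98 110 111 145 149 192 248 245 205 115 158 156]
173 [254 253 253 253 254 234 182 120 101 145 148 241 250 244 142  84 161 176]
174 [121 125 123 133 164 179 191 168 162 165 249 254 255 192  99  67  68  68]
175 [207 197 194 235 211 177 135 121 122  84 107 117 124  99  83  62  59  57]
176 [120 118 119 125 121 116  98  97 122 123 152 193 159  88  78  59  47  51]
177 [111 113 113 113 107 112 114 110 114 114 115 122 110 122 253 235 223 221]
```

View pics/c21.png

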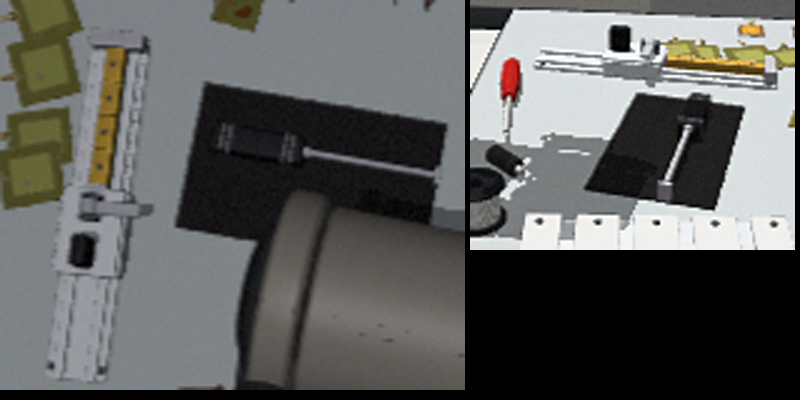

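The lever lies flat (tip face at row 172–173, predicted 172.0 for 1.5 rad). The brass row is one 117–118 mm piece, and the pick lies on its mat. I'll hand in.

move_arm([
  {"x": 0,"y": 0,"z": 0,"wx": 0,"wy": 0,"wz": 0,"hand": 0.3},
  {"x": 0,"y": 0,"z": 0,"wx": 0,"wy": 0,"wz": 0,"hand": 0.3},
  {"x": 0,"y": 0,"z": 0,"wx": 0,"wy": 0,"wz": 0,"hand": 0.3},
  {"x": 0,"y": 0,"z": 0,"wx": 0,"wy": 0,"wz": 0,"hand": 0.3},
])

```text
time: 52.2
tool_pos: [0.4059, -0.0034, 0.1986]
tool_rot: [3.142, -0.0, 3.041]
contact_force: [0.0, 1.0, 0.6]
opening: 0.0278
```

```bash
python3 -c "
from cell import robot;print(robot.hand_in())"
```

```text
the job is handed in; nothing more can be done
None
```

I finished the job and handed it in at about 52 s; no verdict was reported. I dragged all four gauge blocks out with the pick, put the pick back on its mat, and laid the blocks end to end in the rail's channel. I then slid the stop up by its knob until the axial force rose from about 5 N to 13 N and it stalled, and flipped the cam lever down.

**Last checks:**
- **Row:** both cameras show one unbroken brass strip about 117–118 mm long, against 120 mm nominal, which is within pixel error.
- **Stop:** it came to rest where a tight row of four should leave it.
- **Lever:** its tip lies where 1.5 rad predicts, and it took 21 N at its limit.
- **Pick:** it is lying on its underside with the handle over the mat.
- **Arm:** it was clear of everything, with no more than about 1 N on the tool.

No check failed. The arm covered part of the bench in the last pictures, so I did not look at the gold module again or measure any of the bystanders; none of my moves passed near them.

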